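# Condition the head-heavy electrodes in the contact rack

### The job

Give the electrodes a conditioning burst: first turn the red current knob on the control pod down to its zero stop, then move every electrode from the blue mat to a place of its own on the contact rack, lying in its notches with the heavy block outside the copper rail, and turn the red knob up to the green tick for at least a second. Then turn it back to zero and lay every electrode flat on the blue mat again. Lift each electrode by its balance point, carry it level and set it down without dropping it, never take hold of one while the knob is off zero, and leave the other three knobs and everything else on the bench as they are.

Things in the scene. Friction and masses are not known exactly. Their poses are not given: they have to be found in the camera images.
- E1: Electrode, absent in some runs: steel rod 12 mm thick, 208 long; heavy brass block (16 along rod, 40x40 mm) and a 12 mm stud on its +x end, white guard (10 along, 40x40) on its -x end; 410 g. Origin: mid rod, on its axis (20 mm up when lying flat); x along the rod to the block. Balance point: 53 mm from the origin towards the block, 51 mm short of the block.
- E2: Electrode, absent in some runs: steel rod 12 mm thick, 208 long; heavy brass block (16 along rod, 40x40 mm) and a 12 mm stud on its +x end, white guard (10 along, 40x40) on its -x end; 410 g. Origin: mid rod, on its axis (20 mm up when lying flat); x along the rod to the block. Balance point: 53 mm from the origin towards the block, 51 mm short of the block.
- E3: Electrode, absent in some runs: steel rod 12 mm thick, 208 long; heavy copper-coloured block (9 along rod, 40x40 mm) and a 12 mm stud on its +x end, white guard (10 along, 40x40) on its -x end; 325 g. Origin: mid rod, on its axis (20 mm up when lying flat); x along the rod to the block. Balance point: 36 mm from the origin towards the block, 68 mm short of the block.
- E1_head (a point): Point on the rod axis of E1 where the rod meets the inner face of its heavy block, 104 mm from the electrode's origin
- E2_head (a point): Point on the rod axis of E2 where the rod meets the inner face of its heavy block, 104 mm from the electrode's origin
- E3_head (a point): Point on the rod axis of E3 where the rod meets the inner face of its heavy block, 104 mm from the electrode's origin
- mat: Blue bench mat, fixed: 360 (x) x 370 (y) x 2 mm, on which the electrodes lie at first (side by side, 95 mm or more apart, blocks roughly to +x) and at the end. Origin: centre of the underside.
- rack: Fixed contact rack: base plate 200x210x10 mm, rails along y (8 thick, 200 long, tops 58 mm up) at x = +91 (copper) and -91 mm (white). Three places, y = -70, 0, +70 mm: facing notches 22 mm wide, floor 44 mm up. A loaded rod lies along x in both notches, axis 50 mm up, mid rod at x = 0, block beyond the copper rail; 9 mm play either way along x. Origin: centre of underside.
- pod: White control pod, fixed: 200 (x) x 136 (y) x 35 mm, four knobs in a 2 x 2 block on its top, 64 to 66 mm apart, two black meter windows with red figures along its far (+x) edge. Origin: centre of the underside.
- current (a joint): Turn of the red current knob, rad: 0 is its lower stop (zero current), where the white stripe on its grip points along the pod's -x, at the black tick; grows clockwise seen from above, upper stop 2.6. The green tick is at 1.3. Stays where it is left (friction 0.04 N m).
- current_grip (a point): On the red knob's upright axis, at the height to grip it, 72 mm above the bench; x = +22, y = +32 mm of the pod. Bar grip 34 mm long, 14 thick, 49 to 79 mm above the bench, over a disc 36 across; at joint value q the bar lies along the pod's x axis turned by q clockwise. The other knobs are alike.
- fine_ptr (a point): Black fine knob on the control pod, next to the red one; pointer stripe in white on its grip. This point is the outer end of that stripe, 16 mm off the knob's axis, 79 mm above the bench. Must stay as it is. Knob axis at x = +22, y = -32 mm of the pod.
- volts_ptr (a point): Black volts knob on the control pod, next to the red one; pointer stripe in white on its grip. This point is the outer end of that stripe, 16 mm off the knob's axis, 79 mm above the bench. Must stay as it is. Knob axis at x = -44, y = +32 mm of the pod.
- limit_ptr (a point): Black limit knob on the control pod, next to the red one; pointer stripe in white on its grip. This point is the outer end of that stripe, 16 mm off the knob's axis, 79 mm above the bench. Must stay as it is. Knob axis at x = -44, y = -32 mm of the pod.
- beaker: Bystander: glass beaker, 60 mm across, 70 mm high; origin under its centre
- tape: Bystander: black tape roll, 48 mm across, 18 mm high; origin under its centre
- driver: Bystander: screwdriver with red handle, 200 mm long, 26 mm thick, lying; origin below its middle
- meter: Bystander: orange hand meter, 150 x 75 x 40 mm, lying; origin under its centre
- jar: Bystander: amber jar, 52 mm across, 85 mm high; origin under its centre
- notebook: Bystander: closed notebook, 200 x 140 x 15 mm; origin under its centre

How it is judged (in metres and radians):
On the way, in this order (a step that is already met when the one before it is completed fails the run):
1. the current knob is down at zero (below 0.12 rad) (value of joint current below 0.12 rad), for 0.2 s.
2. every electrode present lies seated in the rack, with the current knob still at zero (below 0.2 rad) (z of E1 in the frame of rack between 0.044 and 0.055 m and x of E1 in the frame of rack between -0.012 and 0.012 m and y of E1 in the frame of rack between -0.09 and 0.09 m and angle between the x axis of each of E1, E2, E3 and the x axis of rack, either way round below 0.1 rad and x of each of E1_head, E2_head, E3_head in the frame of rack above 0.05 m and z of E2 in the frame of rack between 0.044 and 0.055 m and x of E2 in the frame of rack between -0.012 and 0.012 m and y of E2 in the frame of rack between -0.09 and 0.09 m and z of E3 in the frame of rack between 0.044 and 0.055 m and x of E3 in the frame of rack between -0.012 and 0.012 m and y of E3 in the frame of rack between -0.09 and 0.09 m and value of joint current below 0.2 rad), for 0.2 s.
3. the current knob is at the green tick (1.15 to 1.45 rad) for 0.8 s, with every electrode seated in the rack (z of E1 in the frame of rack between 0.044 and 0.055 m and x of E1 in the frame of rack between -0.012 and 0.012 m and y of E1 in the frame of rack between -0.09 and 0.09 m and angle between the x axis of each of E1, E2, E3 and the x axis of rack, either way round below 0.1 rad and x of each of E1_head, E2_head, E3_head in the frame of rack above 0.05 m and z of E2 in the frame of rack between 0.044 and 0.055 m and x of E2 in the frame of rack between -0.012 and 0.012 m and y of E2 in the frame of rack between -0.09 and 0.09 m and z of E3 in the frame of rack between 0.044 and 0.055 m and x of E3 in the frame of rack between -0.012 and 0.012 m and y of E3 in the frame of rack between -0.09 and 0.09 m and value of joint current between 1.15 and 1.45 rad), for 0.8 s.
4. the current knob is back at zero (below 0.12 rad) (value of joint current below 0.12 rad), for 0.2 s.
At the end, for the whole second after the job is handed in: Every electrode present lies flat on the blue mat, its mid rod and the inner end of its block within the mat's outline and its axis 17 to 28 mm above the mat's underside; the current knob is at zero (below 0.15 rad) (z of E1 in the frame of mat between 0.017 and 0.028 m and z of each of E1_head, E2, E2_head, E3, E3_head in the frame of mat below 0.028 m and x of E1 in the frame of mat between -0.18 and 0.18 m and y of E1 in the frame of mat between -0.185 and 0.185 m and x of E1_head in the frame of mat between -0.18 and 0.18 m and y of E1_head in the frame of mat between -0.185 and 0.185 m and z of each of E2, E3 in the frame of mat above 0.017 m and x of E2 in the frame of mat between -0.18 and 0.18 m and y of E2 in the frame of mat between -0.185 and 0.185 m and x of E2_head in the frame of mat between -0.18 and 0.18 m and y of E2_head in the frame of mat between -0.185 and 0.185 m and x of E3 in the frame of mat between -0.18 and 0.18 m and y of E3 in the frame of mat between -0.185 and 0.185 m and x of E3_head in the frame of mat between -0.18 and 0.18 m and y of E3_head in the frame of mat between -0.185 and 0.185 m and value of joint current below 0.15 rad); the robot touches nothing.
It fails at once if an electrode is carried more than 14 degrees from level ((contact force between the fingers and E1 above 1 N and height (world z) of E1 above 0.1 m and (angle between E1's own x axis and vertical below 1.3208 rad or angle between E1's own x axis and vertical above 1.8208 rad)) or (contact force between the fingers and E2 above 1 N and height (world z) of E2 above 0.1 m and (angle between E2's own x axis and vertical below 1.3208 rad or angle between E2's own x axis and vertical above 1.8208 rad)) or (contact force between the fingers and E3 above 1 N and height (world z) of E3 above 0.1 m and (angle between E3's own x axis and vertical below 1.3208 rad or angle between E3's own x axis and vertical above 1.8208 rad))).
It fails at once if an electrode is lifted by a grip more than 20 mm along the rod from its balance point ((contact force between the fingers and E1 above 1 N and height (world z) of E1 above 0.1 m and (x of the grasp point in the frame of E1 below 0.033 m or x of the grasp point in the frame of E1 above 0.073 m)) or (contact force between the fingers and E2 above 1 N and height (world z) of E2 above 0.1 m and (x of the grasp point in the frame of E2 below 0.033 m or x of the grasp point in the frame of E2 above 0.073 m)) or (contact force between the fingers and E3 above 1 N and height (world z) of E3 above 0.1 m and (x of the grasp point in the frame of E3 below 0.016 m or x of the grasp point in the frame of E3 above 0.056 m))).
It fails at once if an electrode is let go in the air, its axis more than 100 mm above the bench ((contact force between the fingers and E1 below 0.05 N and height (world z) of E1 above 0.1 m) or (contact force between the fingers and E2 below 0.05 N and height (world z) of E2 above 0.1 m) or (contact force between the fingers and E3 below 0.05 N and height (world z) of E3 above 0.1 m)).
It fails at once if an electrode is gripped while the current knob is above 0.25 rad (value of joint current above 0.25 rad and (contact force between the fingers and E1 above 1 N or contact force between the fingers and E2 above 1 N or contact force between the fingers and E3 above 1 N)).
It fails at once if another knob is turned more than 0.25 rad, or a bystander pushed more than 30 mm away (distance of any of fine_ptr, volts_ptr, limit_ptr from where it was at the start of the episode above 0.004 m or distance of any of beaker, tape, driver, meter, jar, notebook from where it was at the start of the episode above 0.03 m).
Of E1, E2, E3 only 2 to 3 are there at a start; the rules pass over those that are not, and their reading is None.
At some moment in a run one of E1, E2, E3 may be knocked a few centimetres aside while the robot is not near it.
It also fails if it takes over 210 s, if anything falls off the work surface, if the arm or the gripper's body presses on something with over 40 N, if the wrist force passes 120 N, or if a joint passes its speed limit or range.

### The arm

A 7-joint arm with a two-finger parallel gripper is mounted at the origin on the work surface. World frame = base frame: x ahead of the robot, y to its left, z up, the work surface at z = 0. Lengths are in mm, angles in degrees, forces in N, time in s.
With the tool pointing down it reaches from about 400 to 850 mm from the base axis. Payload 4.4 kg.
Tool frame: the origin (TCP) lies at the very end of the fingers, on their centre line; the grasp point (between the pads) lies 19 mm behind it (r.hold_point_z is the distance from the TCP to the grasp point, in mm); z points along the fingers, y is the line along which they close (so a half turn about z gives the same grasp; the last joint's range is limited). The gripper opens to 94 mm and grips with 3 to 60 N. Pads are 16 mm wide; open, the fingers measure 119 mm over their backs; the gripper's body (75 mm by 177 mm) begins 78 mm behind the grasp point.
Start: joints at [-72.468, 36.005, 2.206, 86.941, -1.547, 57.084, -1.146], TCP at [236.117, 605.613, 205.478] pointing down, gripper open.
Joint ranges: [-175.42, 175.42], [-21.48, 121.26], [-71.46, 75.88], [10.55, 141.38], [-63.04, 243.04], [13.31, 113.54], [-168.57, 168.57]. Speed limits (degrees/s): [147.25, 147.25, 180, 180, 180, 180, 180].

### API

Orientations are given as a 3x3 rotation matrix whose columns are the frame's x, y, z axes.
In Python, from station import r, get_image, order gives the robot as it stands.
- The arm moves only by the shell command python3 -m creep 'ROWS'. ROWS is JSON, a list of rows, each an object with "rot": the turn, a rotation vector about the world's x, y, z in degrees, a list of three; "delta_pos": the shift along the world's x, y, z in mm, a list of three; "fingers": the opening, from 0 (shut) to 1 (fully open). In form: [{"rot": [rx, ry, rz], "delta_pos": [x, y, z], "fingers": fingers}, ...]. A call has 1 to 20 rows; each row shifts and turns the commanded pose from where the row before left it; what a row does not reach is not made up. A row lasts 1/12 s, in which the tool goes at most 41.7 mm and 7.16 degrees, less where a joint would pass 70% of its speed; a pose out of reach is approached as far as the arm can. A call with a gripper value outside its range is refused whole. The fingers move at their own pace and stop on an object; the grip force is fixed at half the most. Time passes only in rows, so rows that do not move let the fingers close. It gives the time, the measured TCP pose, the force, the opening and the grip force at its end, in the units of the state.
- r.get_obs(): the state, without advancing time (a new reading comes with each control period).
- get_image(name): name is "side" or "top" or "wrist"; returns a dict with "color" (420x560x3 uint8, red, green, blue), "K" (3x3 intrinsics, pixels), "k1" (the pictures are not rectified: a ray, as slopes to the right and down, at radius r is drawn at 1 + k1 r^2 times it, then the intrinsics apply), "pose" (4x4, takes a point from camera to world coordinates). Camera axes: x right, y up, looking along -z (the intrinsics and any distortion apply to the point x, -y, -z); pixel columns grow to the right and rows downward; lengths in mm; the calibration is good to about 2 mm. A picture is of the moment at which its call begins. There is no depth.
- order.finish_job(): hands the job in; it is judged then, once.
The state is a dict: "clock": time; "qpos": joint angles; "qd": joint speeds; "tau": joint torques, N m; "eef_pos": TCP position; "ee_rot": TCP orientation; "wrist_force": force on the tool from outside, world axes, zero at the start; "moment": the same for the moment, N m; "grip_width": opening from 0.0 (shut) to 1.0 (fully open); "grasp_force": force on a finger pad.
Only numpy, scipy, OpenCV 4.12 (cv2) and the standard library are available. Lean on these libraries where they do the work, as an engineer would, in place of code of your own. Each camera call takes 0.05 s, during which the arm holds its last target. There are 200 camera calls.

## Working session

There is one attempt and no reset: what is moved stays moved. The work goes in short steps, Python scripts to look and compute and a shell command to move; the robot and the scene stay as the last step left them, time stands still between calls to the robot, and variables do not carry over. Pictures are saved under pics/ and viewed, at most 14 in all, crops included, and the job is handed in when it is done.

```bash
ls; mkdir -p pics; cat > h.py <<'E'
import numpy as np, cv2
from station import r, get_image, order
def save(n,f):
    im=get_image(n); cv2.imwrite(f'pics/{f}.png',im['color'][:,:,::-1]); np.savez(f'pics/{f}.npz',**im); return im
def load(f): return dict(np.load(f'pics/{f}.npz'))
def ray(im,u,v):
    K=im['K'];k=float(im['k1']);d=np.array([(u-K[0,2])/K[0,0],(v-K[1,2])/K[1,1]]);s=d.copy()
    for _ in range(30): s=d/(1+k*(s@s))
    R=im['pose'][:3,:3]; w=R@np.array([s[0],-s[1],-1]); return im['pose'][:3,3],w
def plane(im,u,v,z):
    o,w=ray(im,u,v); return (o+w*(z-o[2])/w[2])
def tri(im1,p1,im2,p2):
    o1,a=ray(im1,*p1);o2,b=ray(im2,*p2);A=np.stack([a,-b],1);t=np.linalg.lstsq(A,o2-o1,rcond=None)[0]
    P=o1+a*t[0];Q=o2+b*t[1];return (P+Q)/2,np.linalg.norm(P-Q)
def proj(im,P):
    c=im['pose'][:3,:3].T@(np.asarray(P,float)-im['pose'][:3,3]);s=np.array([c[0],-c[1]])/-c[2]
    s=s*(1+float(im['k1'])*(s@s));return im['K'][0,0]*s[0]+im['K'][0,2],im['K'][1,1]*s[1]+im['K'][1,2]
E
python3 - <<'E'
from h import *
o=r.get_obs();print(o, r.hold_point_z)
for n in ['top','side','wrist']:
    im=save(n,n+'0');print(n,im['pose'].round(2).tolist(),im['K'].tolist(),im['k1'])
a=[cv2.imread(f'pics/{n}0.png') for n in ('top','side')]
E
```

```text
pics
{'clock': 0.0, 'qpos': array([-72.46702086,  36.05714428,   2.20473449,  86.99411522,
        -1.54699009,  57.08359812,  -1.14544723]), 'qd': array([-0.08447396,  0.04732553,  0.0032938 , -0.02503021, -0.00463259,
       -0.0535164 ,  0.08312318]), 'tau': array([ 2.47520111e-04, -5.49723995e+01,  1.14352182e+00, -1.86623615e+01,
       -5.22374175e-02,  2.36204267e-02,  1.80169254e-04]), 'eef_pos': array([235.90328691, 604.98416081, 204.58537545]), 'ee_rot': array([[-9.31664050e-01,  3.63320392e-01, -6.25267567e-04],
       [ 3.63320927e-01,  9.31662454e-01, -1.72486572e-03],
       [-4.41405731e-05, -1.83416818e-03, -9.99998317e-01]]), 'wrist_force': array([-0.05529561,  0.29834506,  0.38429311]), 'moment': array([0.05611747, 0.01862256, 0.05693738]), 'grasp_force': 0.0, 'grip_width': 0.9998957980021314} 18.8
top [[-0.01, 0.98, -0.19, 390.25], [-1.0, -0.0, 0.03, 106.77], [0.02, 0.19, 0.98, 1136.96], [0.0, 0.0, 0.0, 1.0]] [[389.8556377355692, 0.0, 280.42408234251604], [0.0, 389.8556377355692, 207.9840948275194], [0.0, 0.0, 1.0]] -0.06997482181680462
side [[0.97, 0.19, -0.18, 349.97], [-0.26, 0.75, -0.61, -746.91], [0.02, 0.64, 0.77, 1113.78], [0.0, 0.0, 0.0, 1.0]] [[440.02432862157775, 0.0, 274.6447596626188], [0.0, 440.02432862157775, 213.9482233323111], [0.0, 0.0, 1.0]] -0.05116422636023822
wrist [[0.36, -0.9, -0.25, 161.66], [0.93, 0.35, 0.1, 634.56], [-0.0, -0.27, 0.96, 383.51], [0.0, 0.0, 0.0, 1.0]] [[363.9125381398767, 0.0, 284.30050378953234], [0.0, 363.9125381398767, 214.28848503873792], [0.0, 0.0, 1.0]] -0.05062592565820836
```

View pics/top0.png

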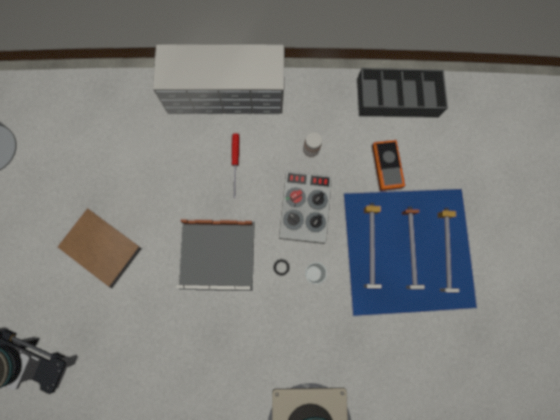

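View pics/side0.png

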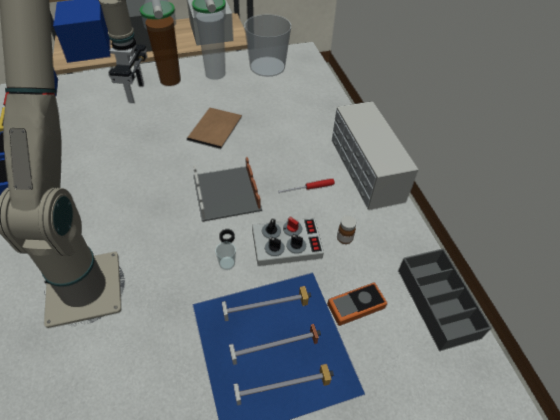

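The top view shows the rack (180–255, 220–290), the pod (278–330, 173–242) and the mat (345–475, 190–314). Three electrodes lie on the mat with their blocks at the top (+x): brass at x 373 and 449, copper at 412. The side view shows the same objects. Next I'll measure with masks and zoom in on the pod.

```bash
cat > m.py <<'E'
from h import *
def blobs(im,lo,hi,box,amin=8):
    h=cv2.cvtColor(im['color'],cv2.COLOR_RGB2HSV);m=cv2.inRange(h,np.array(lo),np.array(hi))
    M=np.zeros_like(m);x0,y0,x1,y1=box;M[y0:y1,x0:x1]=m[y0:y1,x0:x1]
    n,l,s,c=cv2.connectedComponentsWithStats(M)
    return [(c[i].round(1).tolist(),int(s[i,4]),s[i,:4].tolist()) for i in range(1,n) if s[i,4]>=amin],M
E
python3 - <<'E'
from m import *
T,S=load('top0'),load('side0')
for im,n,b in((T,'top',(340,185,480,320)),(S,'side',(190,275,360,420))):
    for nm,lo,hi in(('brass',(12,120,80),(30,255,255)),('copper',(0,100,60),(11,255,255)),('white',(0,0,130),(180,70,255))):
        print(n,nm,blobs(im,lo,hi,b)[0])
# mat corners
h=cv2.cvtColor(T['color'],cv2.COLOR_RGB2HSV);m=cv2.inRange(h,np.array((100,120,30)),np.array((125,255,255)))
c=max(cv2.findContours(m,0,2)[0],key=cv2.contourArea);q=cv2.boxPoints(cv2.minAreaRect(c));print('mat',[plane(T,*p,2)[:2].round(0).tolist() for p in q])
def crop(im,x0,y0,x1,y1,s):return cv2.resize(im['color'][y0:y1,x0:x1,::-1],None,fx=s,fy=s,interpolation=cv2.INTER_CUBIC)
a=crop(T,170,165,340,300,4.4);cv2.imwrite('pics/c_top.png',a)
b=crop(S,185,150,345,270,4.9);cv2.imwrite('pics/c_side.png',b)
E
```

```text
top brass [([385.9, 186.7], 35, [380, 185, 15, 4]), ([398.8, 185.6], 13, [396, 185, 7, 3]), ([371.9, 208.7], 67, [365, 206, 15, 6]), ([447.7, 213.5], 61, [442, 211, 13, 6])]
top copper [([393.4, 186.3], 39, [384, 185, 21, 4]), ([383.1, 188.6], 11, [380, 187, 8, 3]), ([410.7, 211.1], 32, [405, 209, 13, 4])]
top white [([415.2, 255.9], 3749, [340, 185, 140, 135]), ([373.6, 285.8], 44, [367, 284, 14, 4]), ([416.5, 286.5], 32, [411, 285, 13, 4]), ([451.6, 289.8], 39, [446, 288, 13, 4])]
side brass [([303.7, 293.7], 70, [300, 287, 8, 15]), ([325.3, 372.9], 98, [321, 365, 9, 17])]
side copper [([342.2, 310.1], 341, [328, 288, 32, 37]), ([314.3, 332.3], 60, [311, 324, 7, 19])]
side white [([213.1, 332.1], 3543, [190, 275, 112, 145]), ([336.5, 284.3], 813, [314, 275, 46, 29]), ([250.3, 304.6], 157, [222, 296, 78, 19]), ([351.2, 341.5], 768, [331, 315, 29, 66]), ([261.3, 345.7], 215, [229, 334, 83, 25]), ([266.9, 386.4], 255, [234, 375, 88, 26]), ([336.1, 411.6], 835, [292, 396, 68, 24])]
mat [[652.0, -115.0], [679.0, -498.0], [315.0, -490.0], [299.0, -127.0]]
```

View pics/c_top.png

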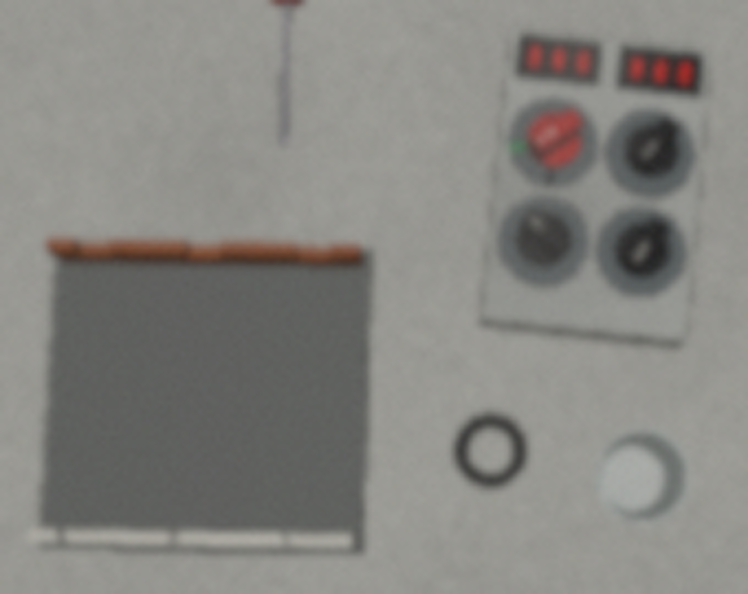

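View pics/c_side.png

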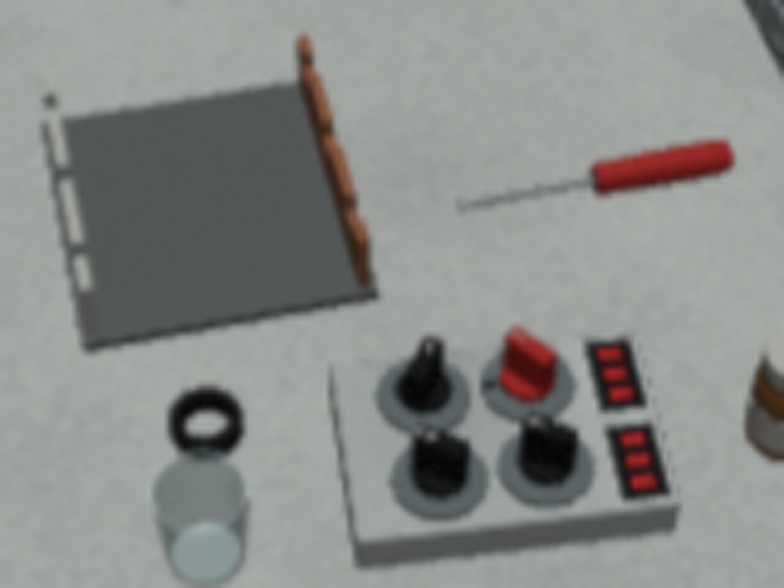

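The crops show the red bar near (295.7, 197) in the top view, lying along +x/−y, so q should be about 0.9. They also show the black knobs and the rack's copper rail on its +x side. I'll get rough world positions, then move and refine with the wrist camera.

```bash
python3 - <<'E'
from m import *
T,S=load('top0'),load('side0')
ct=lambda x,y:(170+x/4.4,165+y/4.4); cs=lambda x,y:(185+x/4.9,150+y/4.9)
for n,a,b in(('red',ct(555,138),cs(530,352)),('fine',ct(652,150),cs(547,440)),('volts',ct(543,240),cs(430,365)),('limit',ct(641,250),cs(440,450)),
 ('cu end L',ct(50,245),cs(303,40)),('cu end R',ct(360,255),cs(370,275)),('wh end R',ct(352,540),cs(85,285)),('E1 blk',(371.9,208.7),(303.7,293.7)),('Ecu blk',(410.7,211.1),(314.3,332.3)),('E2 blk',(447.7,213.5),(325.3,372.9)),('g1',(373.6,285.8),(225,311)),('gcu',(416.5,286.5),(232.5,353)),('g2',(451.6,289.8),(237,394)),('beaker',ct(640,478),cs(203,540))):
    P,e=tri(T,a,S,b);print(n,P.round(0),e.round(1))
for n,p in (('rack basecorners',[(372,250),(362,552),(42,548),(55,250)]),('pod',[(480,322),(682,345),(510,30),(710,45)])):
    print(n,[plane(T,*ct(*q),10 if n[0]=='r' else 35)[:2].round(0).tolist() for q in p])
E
```

```text
red [634.  35.  69.] 8.1
fine [627. -28.  63.] 7.0
volts [570.  43.  65.] 11.7
limit [562. -19.  63.] 7.6
cu end L [565. 358.  54.] 3.1
cu end R [564. 161.  19.] 4.8
wh end R [379. 163.  61.] 2.3
E1 blk [ 603. -189.   31.] 2.6
Ecu blk [ 596. -304.   29.] 2.7
E2 blk [ 588. -415.   33.] 2.7
g1 [ 381. -184.   27.] 2.2
gcu [ 377. -306.   32.] 1.5
g2 [ 367. -409.   31.] 2.2
beaker [417. -20.  22.] 2.5
rack basecorners [[567.0, 154.0], [370.0, 159.0], [373.0, 365.0], [567.0, 364.0]]
pod [[516.0, 83.0], [500.0, -48.0], [711.0, 62.0], [701.0, -72.0]]
```

```bash
python3 -m creep '[{"rot":[0,0,2],"delta_pos":[18,-32,10],"fingers":0.5},{"rot":[0,0,2],"delta_pos":[18,-32,10],"fingers":0.5},{"rot":[0,0,2],"delta_pos":[18,-32,10],"fingers":0.5},{"rot":[0,0,2],"delta_pos":[18,-32,10],"fingers":0.5},{"rot":[0,0,2],"delta_pos":[18,-32,10],"fingers":0.5},{"rot":[0,0,2],"delta_pos":[18,-32,10],"fingers":0.5},{"rot":[0,0,2],"delta_pos":[18,-32,10],"fingers":0.5},{"rot":[0,0,2],"delta_pos":[18,-32,10],"fingers":0.5},{"rot":[0,0,2],"delta_pos":[18,-32,10],"fingers":0.5},{"rot":[0,0,2],"delta_pos":[18,-32,10],"fingers":0.5},{"rot":[0,0,0],"delta_pos":[0,0,0],"fingers":0.5},{"rot":[0,0,0],"delta_pos":[0,0,0],"fingers":0.5}]'
python3 -c "
from h import *
save('wrist','w_rack')"
python3 -m creep '[{"rot":[0,0,-0.7],"delta_pos":[24,-28,-8],"fingers":0.5},{"rot":[0,0,-0.7],"delta_pos":[24,-28,-8],"fingers":0.5},{"rot":[0,0,-0.7],"delta_pos":[24,-28,-8],"fingers":0.5},{"rot":[0,0,-0.7],"delta_pos":[24,-28,-8],"fingers":0.5},{"rot":[0,0,-0.7],"delta_pos":[24,-28,-8],"fingers":0.5},{"rot":[0,0,-0.7],"delta_pos":[24,-28,-8],"fingers":0.5},{"rot":[0,0,-0.7],"delta_pos":[24,-28,-8],"fingers":0.5},{"rot":[0,0,-0.7],"delta_pos":[24,-28,-8],"fingers":0.5},{"rot":[0,0,0],"delta_pos":[0,0,0],"fingers":0.5},{"rot":[0,0,0],"delta_pos":[0,0,0],"fingers":0.5}]'
python3 -c "
from h import *
save('wrist','w_pod')"
```

```text
clock: 1.15
eef_pos: [417.6, 283.6, 306.0]
ee_rot: [[-1.0, 0.028, 0.001], [0.028, 1.0, 0.0], [-0.001, 0.0, -1.0]]
wrist_force: [-0.3, -0.0, -1.3]
grip_width: 0.503
grasp_force: 0.0
clock: 2.03
eef_pos: [608.1, 61.4, 239.6]
ee_rot: [[-0.993, 0.122, -0.003], [0.122, 0.993, -0.0], [0.003, -0.001, -1.0]]
wrist_force: [-0.9, 0.7, 0.9]
grip_width: 0.5
grasp_force: 0.0
```

View pics/w_rack.png

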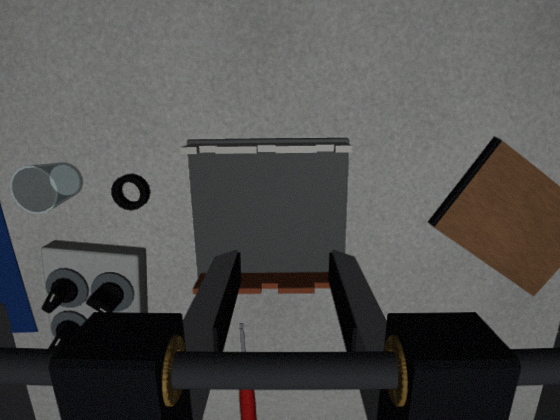

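View pics/w_pod.png

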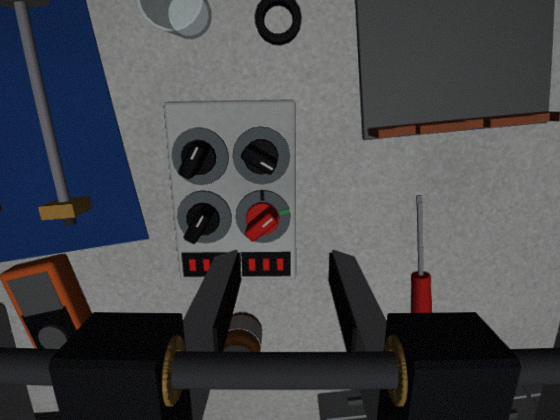

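The rack view shows the white rail at row 149 (185–350) and the copper rail near row 285. In the pod view, the red knob is at (262, 217) with its stripe towards (276, 206), the black tick at (262, 196) and the green tick at (285, 212). The fine and limit knobs are on the left.

```bash
python3 - <<'E'
from m import *
W,T=load('w_pod'),load('top0')
h=cv2.cvtColor(W['color'],cv2.COLOR_RGB2HSV)
m=(cv2.inRange(h,np.array((0,120,90)),np.array((8,255,255)))|cv2.inRange(h,np.array((172,120,90)),np.array((180,255,255))))
m[:190]=0;m[245:]=0;m[:,:235]=0;m[:,290:]=0
# bright red (top face)
v=h[...,2];print('V pct',np.percentile(v[m>0],[10,50,90]),(m>0).sum())
for th in(100,150,180):
    mm=((m>0)&(v>th)).astype(np.uint8)
    if mm.sum()<20: continue
    c=max(cv2.findContours(mm,0,2)[0],key=cv2.contourArea);R=cv2.minAreaRect(c);q=cv2.boxPoints(R)
    P=np.array([plane(W,*p,79)[:2] for p in q]);print(th,R,P.round(1).tolist(),P.mean(0).round(1))
cn=[plane(W,*p,35)[:2] for p in[(165,101),(294,100),(182,277),(296,276)]];print('pod',np.round(cn,1).tolist())
o=np.mean(cn,0);x=(cn[2]+cn[3]-cn[0]-cn[1]);yaw=np.degrees(np.arctan2(x[1],x[0]));y=(cn[1]+cn[3]-cn[0]-cn[2]);print('centre',o,yaw,'yaw y',np.degrees(np.arctan2(-y[0],y[1])),[np.linalg.norm(cn[a]-cn[b]) for a,b in((0,1),(2,3),(0,2),(1,3))])
# disc circles on gray
for n,p in(('red',(262,217)),('fine',(203,217)),('volts',(261,155)),('limit',(200,156))):print(n,plane(W,*p,49)[:2].round(1))
cv2.imwrite('pics/c1.png',cv2.resize(W['color'][85:290,150:310,::-1],None,fx=2.9,fy=2.9,interpolation=cv2.INTER_CUBIC))
E
```

```text
V pct [104. 128. 134.] 625
100 ((261.89111328125, 229.089111328125), (15.76058292388916, 31.239728927612305), 50.710594177246094) [[638.5, 18.4], [621.3, 44.8], [634.8, 52.8], [652.3, 26.4]] [636.7  35.6]
pod [[503.1, -48.1], [518.7, 82.1], [697.2, -69.0], [711.6, 62.2]]
centre [607.61678313   6.80031601] -6.036659758278686 yaw y -6.558480551638333 [np.float64(131.1645662056452), np.float64(131.9987384545474), np.float64(195.22973431793852), np.float64(193.9370334849555)]
red [632.8  34.5]
fine [625.2 -27.7]
volts [568.1  42.5]
limit [561.4 -19.1]
```

View pics/c1.png

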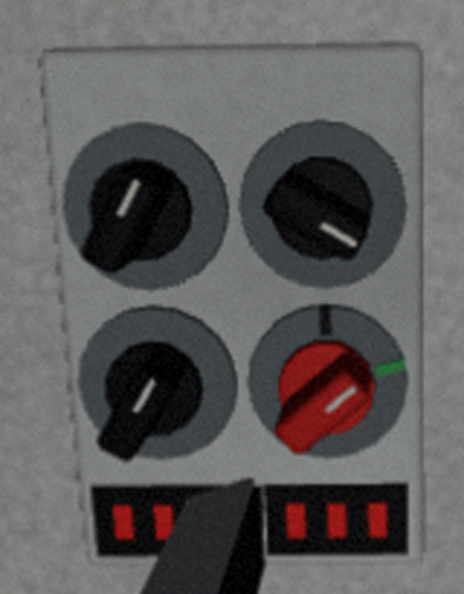

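```bash
python3 - <<'E'
from m import *
W=load('w_pod');f=lambda x,y:(150+x/2.9,85+y/2.9)
for n,p,z in(('stripe out',(354,390),79),('in',(328,410),79),('bar far end corners',(278,432),79),('',(305,452),79),('near',(350,347),79),('',(374,372),79),('dial',(329,382),36),('blacktick',(325,320),36),('green',(391,368),36)):print(n,plane(W,*f(*p),z).round(1))
for n,c in(('fine',(158,382)),('volts',(323,205)),('limit',(146,206))):print(n,plane(W,*f(*c),36).round(1))
print(r.get_obs()['eef_pos'],W['pose'][:3,3])
E
```

```text
stripe out [628.1  46.9  79. ]
in [634.   37.3  79. ]
bar far end corners [639.7  19.3  79. ]
 [648.   27.4  79. ]
near [613.2  47.5  79. ]
 [622.7  54.4  79. ]
dial [636.3  34.8  36. ]
blacktick [612.4  36.6  36. ]
green [633.7  58.7  36. ]
fine [628.5 -29.5  36. ]
volts [570.2  41.8  36. ]
limit [562.6 -21.9  36. ]
[607.45189492  63.56008429 240.19333591] [529.37238391  71.44585252 418.65079657]
```

```bash
python3 -m creep '[{"rot":[0,0,-6.4],"delta_pos":[3.5,-3.6,-12],"fingers":0.4},{"rot":[0,0,-6.4],"delta_pos":[3.5,-3.6,-12],"fingers":0.4},{"rot":[0,0,-6.4],"delta_pos":[3.5,-3.6,-12],"fingers":0.4},{"rot":[0,0,-6.4],"delta_pos":[3.5,-3.6,-12],"fingers":0.4},{"rot":[0,0,-6.4],"delta_pos":[3.5,-3.6,-12],"fingers":0.4},{"rot":[0,0,-6.4],"delta_pos":[3.5,-3.6,-12],"fingers":0.4},{"rot":[0,0,-6.4],"delta_pos":[3.5,-3.6,-12],"fingers":0.4},{"rot":[0,0,-6.4],"delta_pos":[3.5,-3.6,-12],"fingers":0.4},{"rot":[0,0,0],"delta_pos":[0,0,0],"fingers":0.4},{"rot":[0,0,0],"delta_pos":[0,0,0],"fingers":0.4},{"rot":[0,0,0],"delta_pos":[0,0,0],"fingers":0.4}]'; python3 -c "
from h import *
W=save('wrist','w_k');print(r.get_obs()['eef_pos'],r.get_obs()['qpos'].round(0))
cv2.imwrite('pics/w_kc.png',cv2.resize(W['color'][150:400,180:400,::-1],None,fx=2,fy=2))"
```

```text
clock: 3.0
eef_pos: [636.0, 35.1, 146.2]
ee_rot: [[-0.533, 0.846, 0.0], [0.846, 0.533, 0.001], [0.001, 0.001, -1.0]]
wrist_force: [-0.1, 0.4, -0.0]
grip_width: 0.403
grasp_force: 0.0
[636.22120124  34.63895177 146.43694157] [-16.  40.  18.  93. -15.  50.  40.]
```

View pics/w_kc.png

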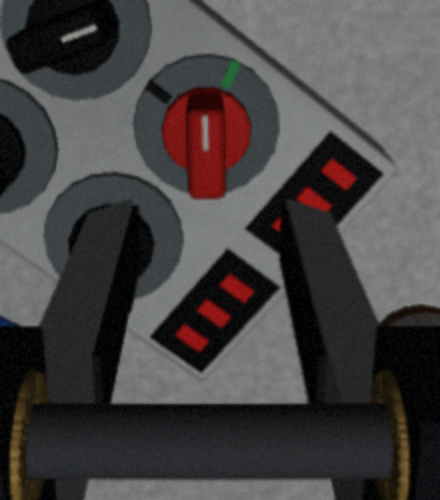

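The bar is aligned with the fingers (bar axis at crop column 205, finger middle at 209), so I can descend and grip.

```bash
python3 -m creep '[{"rot":[0,0,0],"delta_pos":[0,0,-15],"fingers":0.4},{"rot":[0,0,0],"delta_pos":[0,0,-15],"fingers":0.4},{"rot":[0,0,0],"delta_pos":[0,0,-15],"fingers":0.4},{"rot":[0,0,0],"delta_pos":[0,0,-15],"fingers":0.4},{"rot":[0,0,0],"delta_pos":[0,0,-15],"fingers":0.4},{"rot":[0,0,0],"delta_pos":[0,0,-11],"fingers":0.4},{"rot":[0,0,0],"delta_pos":[0,0,-5],"fingers":0.4},{"rot":[0,0,0],"delta_pos":[0,0,0],"fingers":0.4},{"rot":[0,0,0],"delta_pos":[0,0,0],"fingers":0.1},{"rot":[0,0,0],"delta_pos":[0,0,0],"fingers":0.1},{"rot":[0,0,0],"delta_pos":[0,0,0],"fingers":0.1},{"rot":[0,0,0],"delta_pos":[0,0,0],"fingers":0.1},{"rot":[0,0,0],"delta_pos":[0,0,0],"fingers":0.1}]'
```

```text
clock: 4.13
eef_pos: [636.3, 32.6, 55.3]
ee_rot: [[-0.528, 0.849, 0.0], [0.849, 0.528, -0.0], [-0.0, 0.0, -1.0]]
wrist_force: [-1.4, 0.0, 3.8]
grip_width: 0.145
grasp_force: 29.9
```

```bash
python3 -m creep '[{"rot":[0,0,6],"delta_pos":[0,0,0],"fingers":0.1},{"rot":[0,0,6],"delta_pos":[0,0,0],"fingers":0.1},{"rot":[0,0,6],"delta_pos":[0,0,0],"fingers":0.1},{"rot":[0,0,6],"delta_pos":[0,0,0],"fingers":0.1},{"rot":[0,0,6],"delta_pos":[0,0,0],"fingers":0.1},{"rot":[0,0,6],"delta_pos":[0,0,0],"fingers":0.1},{"rot":[0,0,6],"delta_pos":[0,0,0],"fingers":0.1},{"rot":[0,0,6],"delta_pos":[0,0,0],"fingers":0.1},{"rot":[0,0,5],"delta_pos":[0,0,0],"fingers":0.1},{"rot":[0,0,0],"delta_pos":[0,0,0],"fingers":0.1},{"rot":[0,0,0],"delta_pos":[0,0,0],"fingers":0.1},{"rot":[0,0,0],"delta_pos":[0,0,0],"fingers":0.1}]'; python3 -c "
from h import *
print(r.get_obs()['moment'],r.get_obs()['eef_pos'])"
```

```text
clock: 5.13
eef_pos: [637.1, 33.8, 55.3]
ee_rot: [[-0.996, 0.092, 0.002], [0.092, 0.996, 0.001], [-0.002, 0.002, -1.0]]
wrist_force: [0.1, 3.4, 4.9]
grip_width: 0.145
grasp_force: 30.2
[ 0.79290227 -0.09824408 -0.4204897 ] [637.13972914  33.82253217  55.27052815]
```

```bash
python3 -m creep '[{"rot":[0,0,0],"delta_pos":[0,0,0],"fingers":0.4},{"rot":[0,0,0],"delta_pos":[0,0,0],"fingers":0.4},{"rot":[0,0,0],"delta_pos":[0,0,0],"fingers":0.4},{"rot":[0,0,0],"delta_pos":[0,0,0],"fingers":0.4},{"rot":[0,0,0],"delta_pos":[0,0,25],"fingers":0.4},{"rot":[0,0,0],"delta_pos":[0,0,25],"fingers":0.4},{"rot":[0,0,0],"delta_pos":[0,0,25],"fingers":0.4},{"rot":[0,0,0],"delta_pos":[0,0,25],"fingers":0.4},{"rot":[0,0,0],"delta_pos":[0,0,25],"fingers":0.4},{"rot":[0,0,0],"delta_pos":[0,0,25],"fingers":0.4},{"rot":[0,0,0],"delta_pos":[-10,0,25],"fingers":0.6},{"rot":[0,0,0],"delta_pos":[-10,0,25],"fingers":0.6},{"rot":[0,0,0],"delta_pos":[0,0,0],"fingers":0.6},{"rot":[0,0,0],"delta_pos":[0,0,0],"fingers":0.6}]'; python3 - <<'E'
from h import *
W=save('wrist','w_k2');a=W['color'][170:300,180:380,::-1]
h=cv2.cvtColor(W['color'],cv2.COLOR_RGB2HSV)
s=(h[...,1]<90)&(h[...,2]>125)
cv2.imwrite('pics/k2.png',cv2.resize(W['color'][60:330,150:430,::-1],None,fx=2,fy=2,interpolation=cv2.INTER_CUBIC))
E
```

```text
clock: 6.3
eef_pos: [616.5, 32.5, 255.7]
ee_rot: [[-0.996, 0.089, 0.002], [0.089, 0.996, -0.0], [-0.002, 0.0, -1.0]]
wrist_force: [-0.5, -0.7, -0.1]
grip_width: 0.599
grasp_force: 0.0
```

View pics/k2.png

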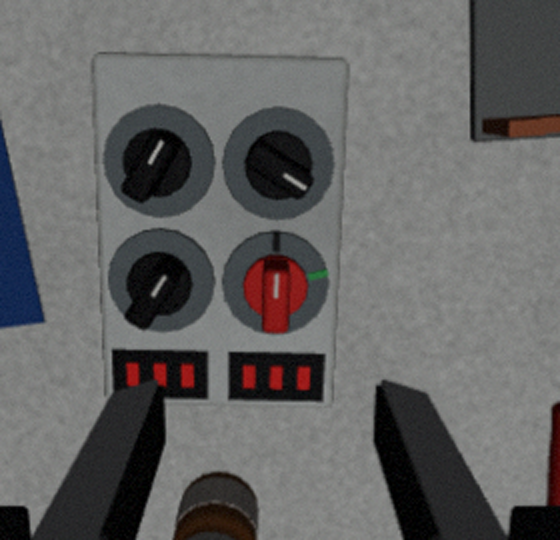

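The stripe is now on the black tick, so the current is zero, and the other knobs are unchanged. Next I'll move over the mat and photograph from two places.

```bash
python3 -m creep '[{"rot":[0,0,0.5],"delta_pos":[-15,-30,8],"fingers":0.6},{"rot":[0,0,0.5],"delta_pos":[-15,-30,8],"fingers":0.6},{"rot":[0,0,0.5],"delta_pos":[-15,-30,8],"fingers":0.6},{"rot":[0,0,0.5],"delta_pos":[-15,-30,8],"fingers":0.6},{"rot":[0,0,0.5],"delta_pos":[-15,-30,8],"fingers":0.6},{"rot":[0,0,0.5],"delta_pos":[-15,-30,8],"fingers":0.6},{"rot":[0,0,0.5],"delta_pos":[-15,-30,8],"fingers":0.6},{"rot":[0,0,0.5],"delta_pos":[-15,-30,8],"fingers":0.6},{"rot":[0,0,0.5],"delta_pos":[-15,-30,8],"fingers":0.6},{"rot":[0,0,0.5],"delta_pos":[-15,-30,8],"fingers":0.6},{"rot":[0,0,0],"delta_pos":[0,0,0],"fingers":0.6},{"rot":[0,0,0],"delta_pos":[0,0,0],"fingers":0.6},{"rot":[0,0,0],"delta_pos":[0,0,0],"fingers":0.6}]'
python3 -c "
from h import *
save('wrist','w_m1');print(r.get_obs()['eef_pos'])"
python3 -m creep '[{"rot":[0,0,0],"delta_pos":[0,-25,0],"fingers":0.6},{"rot":[0,0,0],"delta_pos":[0,-25,0],"fingers":0.6},{"rot":[0,0,0],"delta_pos":[0,-25,0],"fingers":0.6},{"rot":[0,0,0],"delta_pos":[0,-25,0],"fingers":0.6},{"rot":[0,0,0],"delta_pos":[0,0,0],"fingers":0.6},{"rot":[0,0,0],"delta_pos":[0,0,0],"fingers":0.6},{"rot":[0,0,0],"delta_pos":[0,0,0],"fingers":0.6}]'
python3 -c "
from h import *
save('wrist','w_m2');print(r.get_obs()['eef_pos'])"
```

```text
clock: 7.43
eef_pos: [466.0, -266.4, 333.0]
ee_rot: [[-1.0, 0.002, -0.002], [0.002, 1.0, 0.002], [0.002, 0.002, -1.0]]
wrist_force: [-0.3, 0.9, -0.2]
grip_width: 0.6
grasp_force: 0.0
[ 466.39040671 -265.70696998  333.08746972]
clock: 8.07
eef_pos: [467.0, -365.1, 333.6]
ee_rot: [[-1.0, -0.001, -0.001], [-0.001, 1.0, 0.002], [0.001, 0.002, -1.0]]
wrist_force: [0.4, -0.4, 0.5]
grip_width: 0.601
grasp_force: 0.0
[ 467.02027812 -364.96105924  333.90474097]
```

View pics/w_m1.png

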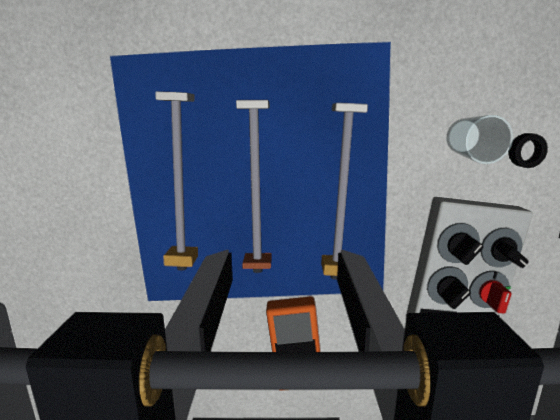

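The view shows three rods on the mat, with guards at (175, 97), (252, 104) and (350, 108), and blocks at (180, 257), (257, 262) and (333, 268). I'll measure the rod centrelines in both wrist views.

```bash
cat > rods.py <<'E'
from m import *
def rods(im,z=22):
    h=cv2.cvtColor(cv2.GaussianBlur(im['color'],(3,3),0),cv2.COLOR_RGB2HSV)
    blue=cv2.inRange(h,np.array((100,110,20)),np.array((130,255,255)))
    c=max(cv2.findContours(blue,0,2)[0],key=cv2.contourArea);hull=np.zeros_like(blue);cv2.fillPoly(hull,[cv2.convexHull(c)],255)
    hull=cv2.erode(hull,np.ones((5,5)))
    m=cv2.bitwise_and(hull,cv2.bitwise_not(blue));m=((m>0)&(h[...,1]<100)&(h[...,2]>60)).astype(np.uint8)
    n,l,s,_=cv2.connectedComponentsWithStats(m);out=[]
    for i in range(1,n):
        if s[i,4]<400 or s[i,3]<100: continue
        ys,xs=np.nonzero(l==i);pts=[]
        for y in range(ys.min(),ys.max()+1):
            x=xs[ys==y]
            if len(x)>=4 and x.max()-x.min()<=13: pts.append((x.mean(),y))
        pts=np.array(pts)
        if len(pts)<60 : continue
        p=np.polyfit(pts[:,1],pts[:,0],1);k=np.abs(np.polyval(p,pts[:,1])-pts[:,0])<1.5;pts=pts[k];p=np.polyfit(pts[:,1],pts[:,0],1)
        a,b=pts[:,1].min(),pts[:,1].max();out.append(((np.polyval(p,a),a),(np.polyval(p,b),b)))
    return sorted(out)
E
python3 - <<'E'
from rods import *
A,B=load('w_m1'),load('w_m2')
ra,rb=rods(A),rods(B);print(len(ra),len(rb))
for L in (ra,rb):print([[(round(u,1),int(v)) for u,v in q] for q in L])
for a,b in ((A,ra),(B,rb)):
    for q in b:
        g,hd=[plane(a,*p,22) for p in q];d=hd-g;print('g',g[:2].round(1),'h',hd[:2].round(1),'len',np.hypot(*d[:2]).round(1),'yaw',np.degrees(np.arctan2(d[1],d[0])).round(1))
if len(ra)==len(rb):
    for x,y in zip(ra,rb):print([ (t[0].round(1),t[1].round(1)) for t in (tri(A,x[i],B,y[i]) for i in(0,1))])
E
```

```text
3 3
[[(np.float64(175.2), 102), (np.float64(180.6), 252)], [(np.float64(253.1), 109), (np.float64(256.9), 259)], [(np.float64(348.4), 113), (np.float64(337.3), 250)]]
[[(np.float64(251.3), 100), (np.float64(248.6), 251)], [(np.float64(329.3), 108), (np.float64(324.8), 258)], [(np.float64(423.3), 113), (np.float64(403.4), 260)]]
g [ 373.2 -407.4] h [ 581.4 -416.3] len 208.3 yaw -2.5
g [ 382.8 -306.2] h [ 592.3 -305.8] len 209.5 yaw 0.1
g [ 387.9 -182.2] h [ 578.7 -189.8] len 190.9 yaw -2.3
g [ 373.  -407.2] h [ 581.7 -415.9] len 208.9 yaw -2.4
g [ 382.9 -306. ] h [ 592.6 -305.6] len 209.7 yaw 0.1
g [ 388.3 -182. ] h [ 596.1 -190.2] len 208.0 yaw -2.3
[(array([ 373.1, -407.1,   23. ]), np.float64(0.2)), (array([ 580.7, -415.7,   24. ]), np.float64(0.3))]
[(array([ 382.9, -306.2,   23.1]), np.float64(0.1)), (array([ 591.9, -305.7,   23.2]), np.float64(0.2))]
[(array([ 388.1, -182.3,   23. ]), np.float64(0.3)), (array([ 585.9, -191.2,   25.5]), np.float64(16.2))]
```

```bash
python3 - <<'E'
from m import *
W=load('w_rack');P=load('w_pod');h=cv2.cvtColor(W['color'],cv2.COLOR_RGB2HSV)
print(blobs(W,(0,0,125),(180,40,255),(180,130,360,158),6)[0])
for y in range(136,156): print(y,h[y,184:356:4,2].tolist())
print(blobs(W,(3,110,60),(14,255,255),(180,262,360,300),6)[0])
for y in range(270,296,2): print(y,h[y,190:345:5,2].tolist())
big=[cv2.resize(W['color'][130:160,175:365,::-1],None,fx=4.2,fy=4.2,interpolation=cv2.INTER_CUBIC),cv2.resize(W['color'][262:300,175:365,::-1],None,fx=4.2,fy=4.2,interpolation=cv2.INTER_CUBIC),cv2.resize(P['color'][100:150,360:560,::-1],(798,210),interpolation=cv2.INTER_CUBIC)]
cv2.imwrite('pics/rk.png',np.vstack(big))
E
```

```text
[([227.7, 133.1], 29, [222, 130, 14, 7]), ([308.9, 130.9], 7, [307, 130, 4, 3]), ([194.6, 136.0], 8, [193, 133, 4, 6]), ([328.1, 134.3], 7, [326, 133, 5, 3]), ([209.6, 136.3], 68, [197, 134, 26, 5]), ([287.0, 135.0], 6, [286, 134, 3, 3]), ([303.9, 135.8], 9, [301, 135, 7, 2]), ([312.5, 135.9], 14, [309, 134, 8, 4]), ([348.0, 135.4], 7, [346, 135, 5, 2]), ([182.5, 141.8], 16, [180, 139, 6, 6]), ([295.4, 148.6], 476, [258, 145, 76, 8]), ([187.6, 150.6], 104, [180, 147, 16, 9]), ([227.5, 149.2], 335, [200, 146, 56, 7]), ([344.2, 148.6], 105, [336, 146, 17, 8])]
136 [120, 121, 123, 117, 125, 130, 128, 124, 126, 126, 120, 128, 119, 121, 115, 119, 127, 119, 123, 118, 119, 125, 122, 115, 120, 121, 126, 121, 126, 122, 128, 116, 125, 126, 121, 123, 119, 117, 126, 126, 119, 125, 117]
137 [122, 123, 124, 121, 126, 128, 126, 124, 125, 130, 120, 124, 122, 122, 115, 121, 121, 116, 120, 113, 116, 113, 120, 113, 118, 113, 114, 117, 119, 120, 120, 118, 121, 124, 113, 114, 89, 90, 96, 96, 95, 117, 117]
138 [122, 120, 124, 125, 118, 120, 129, 125, 122, 129, 121, 94, 92, 97, 87, 90, 91, 63, 69, 59, 57, 
[... 4467 characters left out ...]
2, 29, 32, 31, 99, 95, 96, 8, 3, 0]
286 [119, 33, 35, 31, 38, 35, 37, 34, 4, 6, 31, 33, 33, 31, 33, 96, 96, 95, 34, 33, 31, 29, 30, 30, 27, 96, 99, 91, 26, 5, 0]
288 [118, 60, 38, 37, 35, 34, 35, 22, 6, 0, 63, 63, 66, 67, 57, 101, 98, 103, 76, 71, 70, 71, 70, 79, 79, 106, 113, 109, 54, 3, 8]
290 [116, 91, 37, 36, 35, 38, 42, 11, 9, 9, 95, 93, 88, 93, 84, 109, 111, 118, 95, 91, 89, 91, 88, 97, 92, 115, 118, 122, 98, 0, 5]
292 [116, 92, 34, 32, 40, 33, 36, 1, 3, 4, 92, 91, 92, 94, 90, 114, 116, 111, 96, 93, 90, 90, 93, 93, 86, 115, 120, 119, 105, 0, 9]
294 [119, 93, 37, 41, 38, 37, 38, 0, 0, 8, 111, 114, 108, 111, 109, 122, 114, 112, 112, 109, 115, 110, 118, 117, 120, 115, 122, 123, 119, 0, 2]
```

View pics/rk.png

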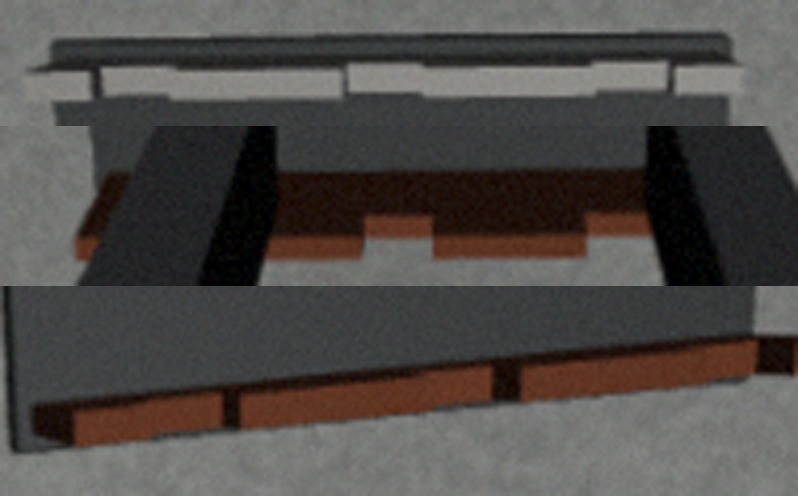

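```bash
python3 - <<'E'
from m import *
W=load('w_rack')
w=[plane(W,u,v,58)[:2] for u,v in((181,151),(196.4,150.5),(215.5,150.3),(256.7,150),(275.7,149.5),(316.7,149),(335.7,149),(351.7,149))]
print('white',np.round(w,1).tolist())
c=[plane(W,u,v,58)[:2] for u,v in((193.3,291),(261.4,290.8),(278.1,290.6),(314.5,290.3))]
print('cu',np.round(c,1).tolist())
b=[plane(W,u,v,10)[:2] for u,v in((187.5,138.8),(349.5,137.3))];print('base',np.round(b,1).tolist())
# height check: white rail notch edges vs top view
T=load('top0');print(tri(W,(181,151),T,(170+28/4.4,165+537/4.4)),tri(W,(193.3,291),T,(170+48/4.4,165+243/4.4)), tri(W,(351.7,149),T,(170+353/4.4,165+540/4.4)))
print(proj(T,[*w[0],58]),proj(T,[*w[-1],58]),proj(T,[*c[0],58]))
E
```

```text
white [[379.3, 163.9], [379.3, 182.1], [379.8, 204.5], [380.9, 252.5], [381.0, 274.6], [381.7, 322.3], [382.3, 344.4], [382.8, 363.1]]
cu [[560.3, 160.7], [562.2, 249.7], [562.5, 271.4], [563.5, 318.7]]
base [[368.7, 160.2], [372.9, 368.6]]
(array([363.63762456, 272.21541442, 423.09249688]), np.float64(40.75394248447736)) (array([475.49881786, 263.53027266, 319.33351169]), np.float64(110.78082339517823)) (array([339.28428299, 162.05376422, 923.98297919]), np.float64(131.32198061521487))
(np.float64(249.7077002998513), np.float64(287.2998836269707)) (np.float64(176.4762210977476), np.float64(286.06190981029)) (np.float64(251.39361033596205), np.float64(221.45821218103373))
```

```bash
python3 -m creep '[{"rot":[0,0,-0.4],"delta_pos":[13,29.5,-20],"fingers":0.4},{"rot":[0,0,-0.4],"delta_pos":[13,29.5,-20],"fingers":0.4},{"rot":[0,0,-0.4],"delta_pos":[13,29.5,-20],"fingers":0.4},{"rot":[0,0,-0.4],"delta_pos":[13,29.5,-20],"fingers":0.4},{"rot":[0,0,-0.4],"delta_pos":[13,29.5,-20],"fingers":0.4},{"rot":[0,0,-0.4],"delta_pos":[13,29.5,-20],"fingers":0.4},{"rot":[0,0,0],"delta_pos":[0,0,-30],"fingers":0.4},{"rot":[0,0,0],"delta_pos":[0,0,-30],"fingers":0.4},{"rot":[0,0,0],"delta_pos":[0,0,-30],"fingers":0.4},{"rot":[0,0,0],"delta_pos":[0,0,-30],"fingers":0.4},{"rot":[0,0,0],"delta_pos":[0,0,-20],"fingers":0.4},{"rot":[0,0,0],"delta_pos":[0,0,0],"fingers":0.4},{"rot":[0,0,0],"delta_pos":[0,0,0],"fingers":0.4},{"rot":[0,0,0],"delta_pos":[0,0,0],"fingers":0.4}]'; python3 - <<'E'
from rods import *
print(r.get_obs()['eef_pos'])
T=load('top0');W=load('w_rack')
print(tri(W,(181,151),T,(170+353/4.4,165+540/4.4)),tri(W,(193.3,291),T,(170+361/4.4,165+252/4.4)))
im=save('wrist','w_b');h=cv2.cvtColor(im['color'],cv2.COLOR_RGB2HSV)
# rod cross-section at several rows
for v in range(20,200,30):
    row=h[v];k=np.nonzero((row[:,1]<100)&(row[:,2]>60))[0];k=k[(k>220)&(k<350)]
    print(v,k.min() if len(k) else None,k.max() if len(k) else None, plane(im,k.mean(),v,22).round(1) if len(k) else '')
E
```

```text
clock: 9.28
eef_pos: [545.2, -189.6, 75.8]
ee_rot: [[-0.999, 0.042, 0.002], [0.042, 0.999, -0.0], [-0.002, -0.0, -1.0]]
wrist_force: [-0.0, 0.1, 0.7]
grip_width: 0.399
grasp_force: 0.0
[ 545.24751409 -189.58598827   75.81379059]
(array([378.8274391 , 162.9053308 ,  55.18811205]), np.float64(1.529415439047147)) (array([558.95473305, 159.84690117,  58.59434146]), np.float64(2.890458565677367))
20 276 295 [ 413.9 -183.2   22. ]
50 276 295 [ 430.4 -183.9   22. ]
80 276 295 [ 447.4 -184.6   22. ]
110 277 295 [ 465.  -185.1   22. ]
140 277 294 [ 483.3 -186.1   22. ]
170 277 295 [ 502.3 -186.6   22. ]
```

```bash
python3 -m creep '[{"rot":[0,0,0],"delta_pos":[0,0,-18],"fingers":0.4},{"rot":[0,0,0],"delta_pos":[0,0,-18],"fingers":0.4},{"rot":[0,0,0],"delta_pos":[0,0.5,-16],"fingers":0.4},{"rot":[0,0,0],"delta_pos":[0,0.5,-11],"fingers":0.4},{"rot":[0,0,0],"delta_pos":[0,0,-6],"fingers":0.4},{"rot":[0,0,0],"delta_pos":[0,0,0],"fingers":0.4},{"rot":[0,0,0],"delta_pos":[0,0,0],"fingers":0.05},{"rot":[0,0,0],"delta_pos":[0,0,0],"fingers":0.05},{"rot":[0,0,0],"delta_pos":[0,0,0],"fingers":0.05},{"rot":[0,0,0],"delta_pos":[0,0,0],"fingers":0.05},{"rot":[0,0,0],"delta_pos":[0,0,0],"fingers":0.05},{"rot":[0,0,0],"delta_pos":[0,0,10],"fingers":0.05},{"rot":[0,0,0],"delta_pos":[0,0,20],"fingers":0.05},{"rot":[0,0,0],"delta_pos":[0,0,20],"fingers":0.05},{"rot":[0,0,0],"delta_pos":[0,0,0],"fingers":0.05}]';python3 - <<'E'
from rods import *
o=r.get_obs();print(o['eef_pos'],o['moment'],o['wrist_force'])
im=save('wrist','w_l');h=cv2.cvtColor(im['color'],cv2.COLOR_RGB2HSV)
for v in(20,80,140,170):
    row=h[v];k=np.nonzero((row[:,1]<100)&(row[:,2]>60))[0];k=k[(k>220)&(k<350)]
    print(v,k.min(),k.max())
E
```

```text
clock: 10.58
eef_pos: [546.2, -190.1, 58.8]
ee_rot: [[-0.999, 0.044, 0.005], [0.044, 0.999, -0.002], [-0.005, -0.002, -1.0]]
wrist_force: [0.7, 0.1, -3.3]
grip_width: 0.117
grasp_force: 30.0
[ 546.21382445 -190.0799593    58.80353354] [ 0.01382397 -0.1172952   0.04763466] [ 0.65172513  0.10537274 -3.31318818]
20 270 298
80 270 297
140 271 297
170 272 297
```

```bash
python3 -m creep '[{"rot":[0,0,0],"delta_pos":[0,0,26],"fingers":0.05},{"rot":[0,0,0],"delta_pos":[0,0,26],"fingers":0.05},{"rot":[0,0,0],"delta_pos":[0,0,26],"fingers":0.05},{"rot":[0,0,0],"delta_pos":[0,0,26],"fingers":0.05},{"rot":[0,0,0],"delta_pos":[0,5,26],"fingers":0.05},{"rot":[0,0,0],"delta_pos":[0,15,0],"fingers":0.05},{"rot":[0,0,0.2],"delta_pos":[-2,25,0],"fingers":0.05},{"rot":[0,0,0.2],"delta_pos":[-2,30,0],"fingers":0.05},{"rot":[0,0,0.2],"delta_pos":[-2,35,0],"fingers":0.05},{"rot":[0,0,0.2],"delta_pos":[-2,35,0],"fingers":0.05},{"rot":[0,0,0.2],"delta_pos":[-3,35,0],"fingers":0.05},{"rot":[0,0,0.2],"delta_pos":[-3,35,0],"fingers":0.05},{"rot":[0,0,0.2],"delta_pos":[-3,35,0],"fingers":0.05},{"rot":[0,0,0.2],"delta_pos":[-2,35,0],"fingers":0.05},{"rot":[0,0,0],"delta_pos":[-2,35,0],"fingers":0.05},{"rot":[0,0,0],"delta_pos":[0,30,0],"fingers":0.05},{"rot":[0,0,0],"delta_pos":[0,20,0],"fingers":0.05},{"rot":[0,0,0],"delta_pos":[0,10,0],"fingers":0.05},{"rot":[0,0,0],"delta_pos":[0,0,0],"fingers":0.05},{"rot":[0,0,0],"delta_pos":[0,0,0],"fingers":0.05}]'
```

```text
clock: 12.3
eef_pos: [522.6, 189.4, 184.6]
ee_rot: [[-1.0, 0.016, -0.002], [0.016, 1.0, -0.002], [0.002, -0.002, -1.0]]
wrist_force: [-0.3, -1.2, -3.4]
grip_width: 0.117
grasp_force: 30.0
```

```bash
python3 -m creep '[{"rot":[0,0,0],"delta_pos":[1,1,-15],"fingers":0.05},{"rot":[0,0,0],"delta_pos":[0,0,-25],"fingers":0.05},{"rot":[0,0,0],"delta_pos":[0,0,-25],"fingers":0.05},{"rot":[0,0,0],"delta_pos":[0,0,-25],"fingers":0.05},{"rot":[0,0,0],"delta_pos":[0,0,-20],"fingers":0.05},{"rot":[0,0,0],"delta_pos":[0,0,-10],"fingers":0.05},{"rot":[0,0,0],"delta_pos":[0,0,0],"fingers":0.05},{"rot":[0,0,0],"delta_pos":[0,0,0],"fingers":0.05}]';python3 - <<'E'
from h import *
print(r.get_obs()['eef_pos'])
W=save('wrist','w_p1');S=save('side','s_p1')
a=cv2.resize(W['color'][0:400:,150:430,::-1],(400,571));b=cv2.resize(S['color'][140:300,180:292,::-1],(400,571),interpolation=cv2.INTER_CUBIC)
cv2.imwrite('pics/p1.png',np.hstack([a,b]))
E
```

```text
clock: 12.97
eef_pos: [524.5, 190.2, 65.6]
ee_rot: [[-1.0, 0.018, -0.0], [0.018, 1.0, -0.001], [0.0, -0.001, -1.0]]
wrist_force: [0.4, -0.3, -2.9]
grip_width: 0.117
grasp_force: 30.0
[524.4611257  190.21066072  65.55970257]
```

View pics/p1.png

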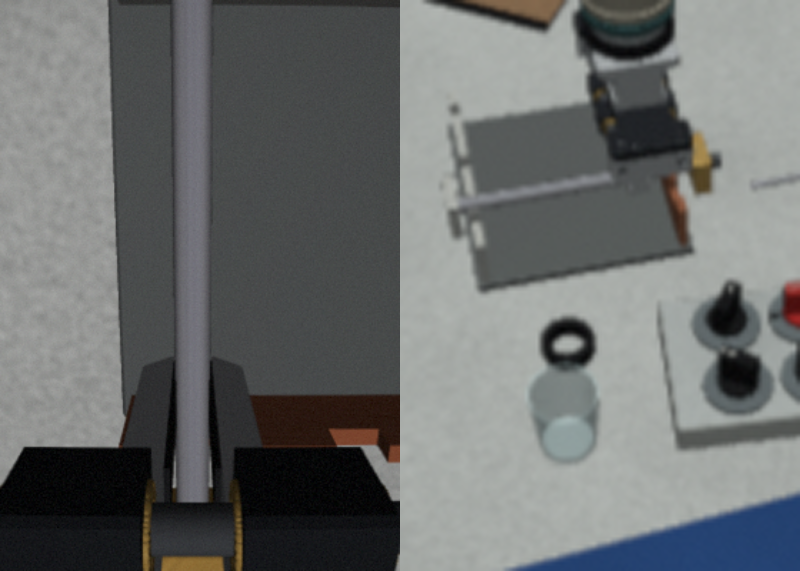

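The rod hangs level over the nearest place, with the block beyond the copper rail. I'll lower it.

```bash
python3 -m creep '[{"rot":[0,0,0],"delta_pos":[0,1,-8],"fingers":0.05},{"rot":[0,0,0],"delta_pos":[0,0,-8],"fingers":0.05},{"rot":[0,0,0],"delta_pos":[0,0,-5],"fingers":0.05},{"rot":[0,0,0],"delta_pos":[0,0,-3],"fingers":0.05},{"rot":[0,0,0],"delta_pos":[0,0,-2],"fingers":0.05},{"rot":[0,0,0],"delta_pos":[0,0,-1],"fingers":0.05},{"rot":[0,0,0],"delta_pos":[0,0,0],"fingers":0.05},{"rot":[0,0,0],"delta_pos":[0,0,0],"fingers":0.05}]'
```

```text
clock: 13.73
eef_pos: [524.2, 192.9, 38.5]
ee_rot: [[-1.0, 0.016, 0.0], [0.016, 1.0, 0.0], [-0.0, 0.0, -1.0]]
wrist_force: [0.5, -0.1, -3.6]
grip_width: 0.12
grasp_force: 30.0
```

```bash
python3 -m creep '[{"rot":[0,0,0],"delta_pos":[0,-1.5,-1],"fingers":0.05},{"rot":[0,0,0],"delta_pos":[0,0,-1],"fingers":0.05},{"rot":[0,0,0],"delta_pos":[0,0,0],"fingers":0.05},{"rot":[0,0,0],"delta_pos":[0,0,0],"fingers":0.05}]'; python3 -m creep '[{"rot":[0,0,0],"delta_pos":[0,0,-1],"fingers":0.05},{"rot":[0,0,0],"delta_pos":[0,0,0],"fingers":0.05},{"rot":[0,0,0],"delta_pos":[0,0,0],"fingers":0.05}]'
```

```text
clock: 14.07
eef_pos: [524.1, 191.3, 36.5]
ee_rot: [[-1.0, 0.016, -0.0], [0.016, 1.0, 0.0], [0.0, 0.0, -1.0]]
wrist_force: [-0.1, 0.6, -3.7]
grip_width: 0.119
grasp_force: 30.0
clock: 14.32
eef_pos: [524.1, 191.3, 35.4]
ee_rot: [[-1.0, 0.016, -0.0], [0.016, 1.0, 0.0], [0.0, 0.0, -1.0]]
wrist_force: [-0.1, -0.2, -3.9]
grip_width: 0.116
grasp_force: 30.0
```

```bash
python3 -m creep '[{"rot":[0,0,0],"delta_pos":[0,0,-1],"fingers":0.05},{"rot":[0,0,0],"delta_pos":[0,0,-1],"fingers":0.05},{"rot":[0,0,0],"delta_pos":[0,0,0],"fingers":0.05},{"rot":[0,0,0],"delta_pos":[0,0,0],"fingers":0.05}]'; python3 -m creep '[{"rot":[0,0,0],"delta_pos":[0,0,-1],"fingers":0.05},{"rot":[0,0,0],"delta_pos":[0,0,0],"fingers":0.05},{"rot":[0,0,0],"delta_pos":[0,0,0],"fingers":0.05}]'
```

```text
clock: 14.65
eef_pos: [524.3, 191.4, 34.0]
ee_rot: [[-1.0, 0.016, 0.0], [0.016, 1.0, 0.0], [-0.0, 0.0, -1.0]]
wrist_force: [-1.4, -0.1, 3.6]
grip_width: 0.116
grasp_force: 30.0
clock: 14.9
eef_pos: [524.3, 191.4, 33.8]
ee_rot: [[-1.0, 0.016, 0.001], [0.016, 1.0, 0.0], [-0.001, 0.0, -1.0]]
wrist_force: [-3.4, -0.7, 11.4]
grip_width: 0.115
grasp_force: 30.0
```

```bash
python3 -m creep '[{"rot":[0,0,0],"delta_pos":[0,0,0.5],"fingers":0.35},{"rot":[0,0,0],"delta_pos":[0,0,0],"fingers":0.35},{"rot":[0,0,0],"delta_pos":[0,0,0],"fingers":0.35},{"rot":[0,0,0],"delta_pos":[0,0,5],"fingers":0.35},{"rot":[0,0,0],"delta_pos":[0,0,15],"fingers":0.35},{"rot":[0,0,0],"delta_pos":[0,0,30],"fingers":0.35},{"rot":[0,0,0],"delta_pos":[0,0,35],"fingers":0.4},{"rot":[0,0,0],"delta_pos":[0,0,35],"fingers":0.4},{"rot":[0,0,0],"delta_pos":[0,0,35],"fingers":0.4},{"rot":[0,0,0],"delta_pos":[-5,-25,20],"fingers":0.4},{"rot":[0,0,0],"delta_pos":[-5,-38,10],"fingers":0.4},{"rot":[0,0,0],"delta_pos":[-5,-38,10],"fingers":0.4},{"rot":[0,0,0],"delta_pos":[-5,-38,10],"fingers":0.4},{"rot":[0,0,0],"delta_pos":[-5,-38,10],"fingers":0.4},{"rot":[0,0,0],"delta_pos":[-5,-38,10],"fingers":0.4},{"rot":[0,0,0],"delta_pos":[-5,-38,10],"fingers":0.4},{"rot":[0,0,0],"delta_pos":[-5,-38,10],"fingers":0.4},{"rot":[0,0,0],"delta_pos":[-5,-38,10],"fingers":0.4},{"rot":[0,0,0],"delta_pos":[-5,-38,10],"fingers":0.4},{"rot":[0,0,0],"delta_pos":[-5,-38,10],"fingers":0.4}]'
python3 -m creep '[{"rot":[0,0,0],"delta_pos":[-5,-38,10],"fingers":0.4},{"rot":[0,0,0],"delta_pos":[0,-38,10],"fingers":0.4},{"rot":[0,0,0],"delta_pos":[0,-25,0],"fingers":0.4},{"rot":[0,0,0],"delta_pos":[0,0,0],"fingers":0.4},{"rot":[0,0,0],"delta_pos":[0,0,0],"fingers":0.4},{"rot":[0,0,0],"delta_pos":[0,0,0],"fingers":0.4}]'
cat > look.py <<'E'
from rods import *
import sys
im=save('wrist',sys.argv[1]);print(r.get_obs()['eef_pos'].round(1),r.get_obs()['clock'])
for q in rods(im):
    g,hd=[plane(im,*p,22) for p in q];d=hd-g;L=np.hypot(*d[:2]);u=d/L;m=g+u*104
    print('mid',m[:2].round(1),'h',hd[:2].round(1),'len',L.round(1),'yaw',np.degrees(np.arctan2(d[1],d[0])).round(1),'bal53',(m+53*u)[:2].round(1),'bal36',(m+36*u)[:2].round(1))
E
python3 look.py w_m3
```

```text
clock: 16.57
eef_pos: [468.4, -215.4, 308.8]
ee_rot: [[-1.0, 0.016, 0.0], [0.016, 1.0, 0.0], [-0.0, 0.0, -1.0]]
wrist_force: [1.6, 0.8, -0.3]
grip_width: 0.403
grasp_force: 0.0
clock: 17.07
eef_pos: [464.1, -313.4, 327.6]
ee_rot: [[-1.0, 0.015, -0.001], [0.015, 1.0, 0.002], [0.001, 0.002, -1.0]]
wrist_force: [-0.4, -0.3, -0.8]
grip_width: 0.402
grasp_force: 0.0
[ 464.4 -312.9  327.7] 17.1167
mid [ 476.3 -411.6] h [ 581.2 -416. ] len 209.0 yaw -2.4 bal53 [ 529.3 -413.8] bal36 [ 512.3 -413.1]
mid [ 486.9 -305.9] h [ 592.1 -305.7] len 209.2 yaw 0.1 bal53 [ 539.9 -305.8] bal36 [ 522.9 -305.9]
```

```bash
python3 -m creep '[{"rot":[0,0,0.25],"delta_pos":[12,1.5,-30],"fingers":0.4},{"rot":[0,0,0.25],"delta_pos":[12,1.5,-35],"fingers":0.4},{"rot":[0,0,0.25],"delta_pos":[12,1.5,-35],"fingers":0.4},{"rot":[0,0,0.25],"delta_pos":[12,1.5,-35],"fingers":0.4},{"rot":[0,0,0],"delta_pos":[11,1,-35],"fingers":0.4},{"rot":[0,0,0],"delta_pos":[0,0,-35],"fingers":0.4},{"rot":[0,0,0],"delta_pos":[0,0,-35],"fingers":0.4},{"rot":[0,0,0],"delta_pos":[0,0,-20],"fingers":0.4},{"rot":[0,0,0],"delta_pos":[0,0,-10],"fingers":0.4},{"rot":[0,0,0],"delta_pos":[0,0,0],"fingers":0.4},{"rot":[0,0,0],"delta_pos":[0,0,0],"fingers":0.4}]'; python3 - <<'E'
from rods import *
print(r.get_obs()['eef_pos'])
im=save('wrist','w_c');h=cv2.cvtColor(im['color'],cv2.COLOR_RGB2HSV)
for v in range(50,200,40):
    row=h[v];k=np.nonzero((row[:,1]<100)&(row[:,2]>60))[0];k=k[(k>220)&(k<350)]
    print(v,k.min(),k.max(), plane(im,k.mean(),v,22).round(1))
E
```

```text
clock: 18.03
eef_pos: [523.8, -307.0, 58.6]
ee_rot: [[-1.0, -0.003, 0.001], [-0.003, 1.0, 0.0], [-0.001, 0.0, -1.0]]
wrist_force: [0.6, -0.6, 0.3]
grip_width: 0.399
grasp_force: 0.0
[ 523.82512209 -307.01256999   58.59108626]
50 276 297 [ 411.4 -306.    22. ]
90 277 296 [ 432.5 -305.9   22. ]
130 277 296 [ 454.7 -305.8   22. ]
170 277 296 [ 478.  -305.7   22. ]
```

Aligned with the copper electrode. I'll grip it, lift it, then carry it.

```bash
python3 -m creep '[{"rot":[0,0,0],"delta_pos":[0,0.5,-18],"fingers":0.4},{"rot":[0,0,0],"delta_pos":[0,0.5,-18],"fingers":0.4},{"rot":[0,0,0],"delta_pos":[0,0,-10],"fingers":0.4},{"rot":[0,0,0],"delta_pos":[0,0,-6],"fingers":0.4},{"rot":[0,0,0],"delta_pos":[0,0,0],"fingers":0.4},{"rot":[0,0,0],"delta_pos":[0,0,0],"fingers":0.05},{"rot":[0,0,0],"delta_pos":[0,0,0],"fingers":0.05},{"rot":[0,0,0],"delta_pos":[0,0,0],"fingers":0.05},{"rot":[0,0,0],"delta_pos":[0,0,0],"fingers":0.05},{"rot":[0,0,0],"delta_pos":[0,0,0],"fingers":0.05}]'
python3 -m creep '[{"rot":[0,0,0],"delta_pos":[0,0,10],"fingers":0.05},{"rot":[0,0,0],"delta_pos":[0,0,20],"fingers":0.05},{"rot":[0,0,0],"delta_pos":[0,0,20],"fingers":0.05},{"rot":[0,0,0],"delta_pos":[0,0,0],"fingers":0.05},{"rot":[0,0,0],"delta_pos":[0,0,0],"fingers":0.05}]'; python3 -c "
from station import r
print(r.get_obs()['moment'])"
```

```text
clock: 18.92
eef_pos: [523.5, -306.5, 6.7]
ee_rot: [[-1.0, -0.002, 0.001], [-0.002, 1.0, 0.0], [-0.001, 0.0, -1.0]]
wrist_force: [0.4, -0.1, 2.5]
grip_width: 0.117
grasp_force: 30.0
clock: 19.33
eef_pos: [523.7, -307.1, 56.8]
ee_rot: [[-1.0, -0.002, 0.002], [-0.002, 1.0, -0.001], [-0.002, -0.001, -1.0]]
wrist_force: [0.4, -0.7, -4.4]
grip_width: 0.117
grasp_force: 30.0
[ 0.03316465 -0.02365457 -0.05512598]
```

```bash
python3 -m creep '[{"rot":[0,0,0],"delta_pos":[0,0,26],"fingers":0.05},{"rot":[0,0,0],"delta_pos":[0,0,26],"fingers":0.05},{"rot":[0,0,0],"delta_pos":[0,0,26],"fingers":0.05},{"rot":[0,0,0],"delta_pos":[0,0,26],"fingers":0.05},{"rot":[0,0,0],"delta_pos":[0,8,26],"fingers":0.05},{"rot":[0,0,0],"delta_pos":[0,20,5],"fingers":0.05},{"rot":[0,0,-0.2],"delta_pos":[-1.5,30,0],"fingers":0.05},{"rot":[0,0,-0.2],"delta_pos":[-1.5,35,0],"fingers":0.05},{"rot":[0,0,-0.2],"delta_pos":[-1.5,35,0],"fingers":0.05},{"rot":[0,0,-0.2],"delta_pos":[-1.5,35,0],"fingers":0.05},{"rot":[0,0,-0.2],"delta_pos":[-1.5,35,0],"fingers":0.05},{"rot":[0,0,0],"delta_pos":[-1.5,35,0],"fingers":0.05},{"rot":[0,0,0],"delta_pos":[-1.5,35,0],"fingers":0.05},{"rot":[0,0,0],"delta_pos":[-1.5,35,0],"fingers":0.05},{"rot":[0,0,0],"delta_pos":[-1.5,35,0],"fingers":0.05},{"rot":[0,0,0],"delta_pos":[-1.5,35,0],"fingers":0.05},{"rot":[0,0,0],"delta_pos":[0,35,0],"fingers":0.05},{"rot":[0,0,0],"delta_pos":[0,35,0],"fingers":0.05},{"rot":[0,0,0],"delta_pos":[0,35,0],"fingers":0.05},{"rot":[0,0,0],"delta_pos":[0,30,0],"fingers":0.05}]'
python3 -m creep '[{"rot":[0,0,0],"delta_pos":[0,15,0],"fingers":0.05},{"rot":[0,0,0],"delta_pos":[0,10,0],"fingers":0.05},{"rot":[0,0,0],"delta_pos":[0,0,0],"fingers":0.05},{"rot":[0,0,0],"delta_pos":[0,0,0],"fingers":0.05},{"rot":[0,0,0],"delta_pos":[0,0,0],"fingers":0.05}]'
```

```text
clock: 21.0
eef_pos: [506.6, 203.8, 189.4]
ee_rot: [[-1.0, 0.014, -0.003], [0.014, 1.0, -0.0], [0.003, -0.0, -1.0]]
wrist_force: [1.0, 0.6, -3.8]
grip_width: 0.116
grasp_force: 30.0
clock: 21.42
eef_pos: [508.3, 223.4, 190.7]
ee_rot: [[-1.0, 0.019, -0.001], [0.019, 1.0, -0.002], [0.001, -0.002, -1.0]]
wrist_force: [-0.7, 0.4, -3.6]
grip_width: 0.113
grasp_force: 30.0
```

```bash
python3 -m creep '[{"rot":[0,0,0],"delta_pos":[0,14,0],"fingers":0.05},{"rot":[0,0,0],"delta_pos":[0,14,0],"fingers":0.05},{"rot":[0,0,0],"delta_pos":[0,10,0],"fingers":0.05},{"rot":[0,0,0],"delta_pos":[0,0,-10],"fingers":0.05},{"rot":[0,0,0],"delta_pos":[0,0,-25],"fingers":0.05},{"rot":[0,0,0],"delta_pos":[0,0,-25],"fingers":0.05},{"rot":[0,0,0],"delta_pos":[0,0,-25],"fingers":0.05},{"rot":[0,0,0],"delta_pos":[0,0,-20],"fingers":0.05},{"rot":[0,0,0],"delta_pos":[0,0,-10],"fingers":0.05},{"rot":[0,0,0],"delta_pos":[0,0,0],"fingers":0.05},{"rot":[0,0,0],"delta_pos":[0,0,0],"fingers":0.05},{"rot":[0,0,0],"delta_pos":[0,0,0],"fingers":0.05}]'
```

```text
clock: 22.42
eef_pos: [509.1, 264.7, 77.0]
ee_rot: [[-1.0, 0.016, 0.002], [0.016, 1.0, 0.001], [-0.002, 0.001, -1.0]]
wrist_force: [0.2, -0.0, -4.6]
grip_width: 0.115
grasp_force: 30.0
```

```bash
python3 -m creep '[{"rot":[0,0,0],"delta_pos":[-0.5,-3,0],"fingers":0.05},{"rot":[0,0,0],"delta_pos":[0,0,-10],"fingers":0.05},{"rot":[0,0,0],"delta_pos":[0,0,-10],"fingers":0.05},{"rot":[0,0,0],"delta_pos":[0,0,-8],"fingers":0.05},{"rot":[0,0,0],"delta_pos":[0,0,-5],"fingers":0.05},{"rot":[0,0,0],"delta_pos":[0,0,-4],"fingers":0.05},{"rot":[0,0,0],"delta_pos":[0,0,-2],"fingers":0.05},{"rot":[0,0,0],"delta_pos":[0,0,0],"fingers":0.05},{"rot":[0,0,0],"delta_pos":[0,0,0],"fingers":0.05}]'
python3 -m creep '[{"rot":[0,0,0],"delta_pos":[0,0,-1],"fingers":0.05},{"rot":[0,0,0],"delta_pos":[0,0,-1],"fingers":0.05},{"rot":[0,0,0],"delta_pos":[0,0,0],"fingers":0.05},{"rot":[0,0,0],"delta_pos":[0,0,0],"fingers":0.05}]'
```

```text
clock: 23.17
eef_pos: [507.7, 261.3, 36.9]
ee_rot: [[-1.0, 0.016, -0.0], [0.016, 1.0, -0.0], [0.0, -0.0, -1.0]]
wrist_force: [0.1, 0.3, -3.5]
grip_width: 0.119
grasp_force: 30.0
clock: 23.5
eef_pos: [507.7, 261.4, 35.1]
ee_rot: [[-1.0, 0.016, 0.0], [0.016, 1.0, 0.0], [-0.0, 0.0, -1.0]]
wrist_force: [-0.2, 0.7, -3.2]
grip_width: 0.119
grasp_force: 30.0
```

```bash
python3 -m creep '[{"rot":[0,0,0],"delta_pos":[0,0,-1],"fingers":0.05},{"rot":[0,0,0],"delta_pos":[0,0,-1],"fingers":0.05},{"rot":[0,0,0],"delta_pos":[0,0,0],"fingers":0.05},{"rot":[0,0,0],"delta_pos":[0,0,0],"fingers":0.05}]'
```

```text
clock: 23.83
eef_pos: [507.9, 261.4, 34.4]
ee_rot: [[-1.0, 0.016, 0.001], [0.016, 1.0, 0.001], [-0.001, 0.001, -1.0]]
wrist_force: [-1.7, -1.7, 8.0]
grip_width: 0.119
grasp_force: 30.0
```

Seated. I'll release, return over the mat and look.

```bash
python3 -m creep '[{"rot":[0,0,0],"delta_pos":[0,0,0.5],"fingers":0.35},{"rot":[0,0,0],"delta_pos":[0,0,0],"fingers":0.35},{"rot":[0,0,0],"delta_pos":[0,0,0],"fingers":0.35},{"rot":[0,0,0],"delta_pos":[0,0,5],"fingers":0.35},{"rot":[0,0,0],"delta_pos":[0,0,15],"fingers":0.35},{"rot":[0,0,0],"delta_pos":[0,0,30],"fingers":0.35},{"rot":[0,0,0],"delta_pos":[0,0,35],"fingers":0.4},{"rot":[0,0,0],"delta_pos":[0,0,35],"fingers":0.4},{"rot":[0,0,0],"delta_pos":[0,0,35],"fingers":0.4},{"rot":[0,0,0],"delta_pos":[-3,-25,20],"fingers":0.4},{"rot":[0,0,0],"delta_pos":[-3,-38,10],"fingers":0.4},{"rot":[0,0,0],"delta_pos":[-3,-38,10],"fingers":0.4},{"rot":[0,0,0],"delta_pos":[-3,-38,10],"fingers":0.4},{"rot":[0,0,0],"delta_pos":[-3,-38,10],"fingers":0.4},{"rot":[0,0,0],"delta_pos":[-3,-38,10],"fingers":0.4},{"rot":[0,0,0],"delta_pos":[-3,-38,10],"fingers":0.4},{"rot":[0,0,0],"delta_pos":[-3,-38,10],"fingers":0.4},{"rot":[0,0,0],"delta_pos":[-3,-38,10],"fingers":0.4},{"rot":[0,0,0],"delta_pos":[-3,-38,10],"fingers":0.4},{"rot":[0,0,0],"delta_pos":[-3,-38,10],"fingers":0.4}]'
python3 -m creep '[{"rot":[0,0,-0.2],"delta_pos":[-2,-38,10],"fingers":0.4},{"rot":[0,0,-0.2],"delta_pos":[0,-38,0],"fingers":0.4},{"rot":[0,0,-0.2],"delta_pos":[0,-38,0],"fingers":0.4},{"rot":[0,0,-0.2],"delta_pos":[0,-38,0],"fingers":0.4},{"rot":[0,0,-0.2],"delta_pos":[0,-35,0],"fingers":0.4},{"rot":[0,0,-0.2],"delta_pos":[0,-25,0],"fingers":0.4},{"rot":[0,0,0],"delta_pos":[0,0,0],"fingers":0.4},{"rot":[0,0,0],"delta_pos":[0,0,0],"fingers":0.4},{"rot":[0,0,0],"delta_pos":[0,0,0],"fingers":0.4}]'
python3 look.py w_m4
```

```text
clock: 25.5
eef_pos: [474.0, -145.5, 309.5]
ee_rot: [[-1.0, 0.016, 0.001], [0.016, 1.0, 0.0], [-0.001, 0.0, -1.0]]
wrist_force: [0.2, -0.5, -0.2]
grip_width: 0.396
grasp_force: 0.0
clock: 26.25
eef_pos: [472.8, -354.4, 318.3]
ee_rot: [[-0.999, 0.036, -0.0], [0.036, 0.999, 0.001], [0.0, 0.001, -1.0]]
wrist_force: [-0.2, 0.6, 0.5]
grip_width: 0.403
grasp_force: 0.0
[ 473.1 -353.8  318.5] 26.3
mid [ 476.5 -411.6] h [ 579.5 -416. ] len 207.1 yaw -2.5 bal53 [ 529.5 -413.8] bal36 [ 512.5 -413.1]
```

```bash
python3 -m creep '[{"rot":[0,0,-0.4],"delta_pos":[12,-12,-25],"fingers":0.4},{"rot":[0,0,0],"delta_pos":[12,-12,-35],"fingers":0.4},{"rot":[0,0,0],"delta_pos":[12,-12,-35],"fingers":0.4},{"rot":[0,0,0],"delta_pos":[12,-12,-35],"fingers":0.4},{"rot":[0,0,0],"delta_pos":[9,-11,-35],"fingers":0.4},{"rot":[0,0,0],"delta_pos":[0,0,-35],"fingers":0.4},{"rot":[0,0,0],"delta_pos":[0,0,-30],"fingers":0.4},{"rot":[0,0,0],"delta_pos":[0,0,-20],"fingers":0.4},{"rot":[0,0,0],"delta_pos":[0,0,-10],"fingers":0.4},{"rot":[0,0,0],"delta_pos":[0,0,0],"fingers":0.4},{"rot":[0,0,0],"delta_pos":[0,0,0],"fingers":0.4}]'; python3 - <<'E'
from rods import *
print(r.get_obs()['eef_pos'])
im=save('wrist','w_a');h=cv2.cvtColor(im['color'],cv2.COLOR_RGB2HSV)
for v in range(50,200,40):
    row=h[v];k=np.nonzero((row[:,1]<100)&(row[:,2]>60))[0];k=k[(k>220)&(k<350)]
    print(v,k.min(),k.max(), plane(im,k.mean(),v,22).round(1))
E
```

```text
clock: 27.22
eef_pos: [530.5, -414.0, 59.3]
ee_rot: [[-0.999, 0.042, 0.001], [0.042, 0.999, -0.0], [-0.001, -0.0, -1.0]]
wrist_force: [-0.5, -0.5, 0.2]
grip_width: 0.4
grasp_force: 0.0
[ 530.5211748  -413.99434732   59.26533433]
50 275 295 [ 418.1 -408.7   22. ]
90 275 295 [ 439.3 -409.6   22. ]
130 275 295 [ 461.5 -410.6   22. ]
170 275 294 [ 484.8 -411.9   22. ]
```

```bash
python3 -m creep '[{"rot":[0,0,0],"delta_pos":[0,0,-18],"fingers":0.4},{"rot":[0,0,0],"delta_pos":[0,0,-18],"fingers":0.4},{"rot":[0,0,0],"delta_pos":[0,0,-10],"fingers":0.4},{"rot":[0,0,0],"delta_pos":[0,0,-6.5],"fingers":0.4},{"rot":[0,0,0],"delta_pos":[0,0,0],"fingers":0.4},{"rot":[0,0,0],"delta_pos":[0,0,0],"fingers":0.05},{"rot":[0,0,0],"delta_pos":[0,0,0],"fingers":0.05},{"rot":[0,0,0],"delta_pos":[0,0,0],"fingers":0.05},{"rot":[0,0,0],"delta_pos":[0,0,0],"fingers":0.05},{"rot":[0,0,0],"delta_pos":[0,0,0],"fingers":0.05}]'
python3 -m creep '[{"rot":[0,0,0],"delta_pos":[0,0,10],"fingers":0.05},{"rot":[0,0,0],"delta_pos":[0,0,20],"fingers":0.05},{"rot":[0,0,0],"delta_pos":[0,0,20],"fingers":0.05},{"rot":[0,0,0],"delta_pos":[0,0,0],"fingers":0.05},{"rot":[0,0,0],"delta_pos":[0,0,0],"fingers":0.05}]'; python3 -c "
from station import r
print(r.get_obs()['moment'])"
```

```text
clock: 28.1
eef_pos: [530.0, -414.3, 6.7]
ee_rot: [[-0.999, 0.043, 0.001], [0.043, 0.999, 0.001], [-0.001, 0.001, -1.0]]
wrist_force: [-0.9, 1.0, 2.7]
grip_width: 0.118
grasp_force: 30.0
clock: 28.52
eef_pos: [530.1, -415.3, 56.8]
ee_rot: [[-0.999, 0.044, 0.002], [0.044, 0.999, -0.001], [-0.002, -0.001, -1.0]]
wrist_force: [-0.4, 0.1, -3.8]
grip_width: 0.116
grasp_force: 30.0
[ 0.00540014 -0.02773739  0.05819442]
```

```bash
python3 -m creep '[{"rot":[0,0,0],"delta_pos":[0,0,26],"fingers":0.05},{"rot":[0,0,0],"delta_pos":[0,0,26],"fingers":0.05},{"rot":[0,0,0],"delta_pos":[0,0,26],"fingers":0.05},{"rot":[0,0,0],"delta_pos":[0,0,26],"fingers":0.05},{"rot":[0,0,0],"delta_pos":[0,8,26],"fingers":0.05},{"rot":[0,0,0],"delta_pos":[0,20,5],"fingers":0.05},{"rot":[0,0,0.2],"delta_pos":[-0.5,30,0],"fingers":0.05},{"rot":[0,0,0.2],"delta_pos":[-0.5,35,0],"fingers":0.05},{"rot":[0,0,0.2],"delta_pos":[-0.5,35,0],"fingers":0.05},{"rot":[0,0,0.2],"delta_pos":[-0.5,35,0],"fingers":0.05},{"rot":[0,0,0.2],"delta_pos":[-0.5,35,0],"fingers":0.05},{"rot":[0,0,0.2],"delta_pos":[-0.5,35,0],"fingers":0.05},{"rot":[0,0,0.2],"delta_pos":[-0.5,35,0],"fingers":0.05},{"rot":[0,0,0.1],"delta_pos":[-0.5,35,0],"fingers":0.05},{"rot":[0,0,0],"delta_pos":[0,35,0],"fingers":0.05},{"rot":[0,0,0],"delta_pos":[0,35,0],"fingers":0.05},{"rot":[0,0,0],"delta_pos":[0,35,0],"fingers":0.05},{"rot":[0,0,0],"delta_pos":[0,35,0],"fingers":0.05},{"rot":[0,0,0],"delta_pos":[0,35,0],"fingers":0.05},{"rot":[0,0,0],"delta_pos":[0,35,0],"fingers":0.05}]'
python3 -m creep '[{"rot":[0,0,0],"delta_pos":[0,35,0],"fingers":0.05},{"rot":[0,0,0],"delta_pos":[0,35,0],"fingers":0.05},{"rot":[0,0,0],"delta_pos":[0,35,0],"fingers":0.05},{"rot":[0,0,0],"delta_pos":[0,35,0],"fingers":0.05},{"rot":[0,0,0],"delta_pos":[0,30,0],"fingers":0.05},{"rot":[0,0,0],"delta_pos":[0,15,0],"fingers":0.05},{"rot":[0,0,0],"delta_pos":[0,8,0],"fingers":0.05},{"rot":[0,0,0],"delta_pos":[0,0,0],"fingers":0.05},{"rot":[0,0,0],"delta_pos":[0,0,0],"fingers":0.05},{"rot":[0,0,0],"delta_pos":[0,0,0],"fingers":0.05}]'
```

```text
clock: 30.18
eef_pos: [524.3, 99.8, 189.7]
ee_rot: [[-1.0, 0.018, -0.003], [0.018, 1.0, -0.001], [0.003, -0.001, -1.0]]
wrist_force: [0.6, 0.9, -4.4]
grip_width: 0.116
grasp_force: 30.0
clock: 31.02
eef_pos: [526.0, 288.2, 190.8]
ee_rot: [[-1.0, 0.021, -0.0], [0.021, 1.0, -0.002], [0.0, -0.002, -1.0]]
wrist_force: [0.5, -0.4, -3.7]
grip_width: 0.118
grasp_force: 30.0
```

```bash
python3 -m creep '[{"rot":[0,0,0.2],"delta_pos":[0,15,0],"fingers":0.05},{"rot":[0,0,0],"delta_pos":[0,16,0],"fingers":0.05},{"rot":[0,0,0],"delta_pos":[0,9,0],"fingers":0.05},{"rot":[0,0,0],"delta_pos":[0,0,-10],"fingers":0.05},{"rot":[0,0,0],"delta_pos":[0,0,-25],"fingers":0.05},{"rot":[0,0,0],"delta_pos":[0,0,-25],"fingers":0.05},{"rot":[0,0,0],"delta_pos":[0,0,-25],"fingers":0.05},{"rot":[0,0,0],"delta_pos":[0,0,-20],"fingers":0.05},{"rot":[0,0,0],"delta_pos":[0,0,-10],"fingers":0.05},{"rot":[0,0,0],"delta_pos":[0,0,0],"fingers":0.05},{"rot":[0,0,0],"delta_pos":[0,0,0],"fingers":0.05},{"rot":[0,0,0],"delta_pos":[0,0,0],"fingers":0.05}]'
```

```text
clock: 32.02
eef_pos: [526.7, 331.7, 77.1]
ee_rot: [[-1.0, 0.014, 0.002], [0.014, 1.0, 0.001], [-0.002, 0.001, -1.0]]
wrist_force: [0.2, -0.0, -3.8]
grip_width: 0.115
grasp_force: 30.0
```

```bash
python3 -m creep '[{"rot":[0,0,0],"delta_pos":[-0.5,-0.5,-5],"fingers":0.05},{"rot":[0,0,0],"delta_pos":[0,0,-10],"fingers":0.05},{"rot":[0,0,0],"delta_pos":[0,0,-10],"fingers":0.05},{"rot":[0,0,0],"delta_pos":[0,0,-6],"fingers":0.05},{"rot":[0,0,0],"delta_pos":[0,0,-5],"fingers":0.05},{"rot":[0,0,0],"delta_pos":[0,0,-3],"fingers":0.05},{"rot":[0,0,0],"delta_pos":[0,0,-2],"fingers":0.05},{"rot":[0,0,0],"delta_pos":[0,0,0],"fingers":0.05},{"rot":[0,0,0],"delta_pos":[0,0,-1],"fingers":0.05},{"rot":[0,0,0],"delta_pos":[0,0,0],"fingers":0.05},{"rot":[0,0,0],"delta_pos":[0,0,0],"fingers":0.05}]'
python3 -m creep '[{"rot":[0,0,0],"delta_pos":[0,0,-1],"fingers":0.05},{"rot":[0,0,0],"delta_pos":[0,0,0],"fingers":0.05},{"rot":[0,0,0],"delta_pos":[0,0,0],"fingers":0.05}]'
```

```text
clock: 32.93
eef_pos: [525.4, 330.9, 34.6]
ee_rot: [[-1.0, 0.014, 0.001], [0.014, 1.0, 0.0], [-0.001, 0.0, -1.0]]
wrist_force: [-1.1, -0.5, 0.5]
grip_width: 0.119
grasp_force: 30.0
clock: 33.18
eef_pos: [525.4, 330.9, 34.4]
ee_rot: [[-1.0, 0.014, 0.001], [0.014, 1.0, 0.001], [-0.001, 0.001, -1.0]]
wrist_force: [-2.0, -2.2, 8.4]
grip_width: 0.119
grasp_force: 30.0
```

```bash
python3 -m creep '[{"rot":[0,0,0],"delta_pos":[0,0,0.5],"fingers":0.35},{"rot":[0,0,0],"delta_pos":[0,0,0],"fingers":0.35},{"rot":[0,0,0],"delta_pos":[0,0,0],"fingers":0.35},{"rot":[0,0,0],"delta_pos":[0,0,5],"fingers":0.35},{"rot":[0,0,0],"delta_pos":[0,0,15],"fingers":0.35},{"rot":[0,0,0],"delta_pos":[0,0,30],"fingers":0.35},{"rot":[0,0,0],"delta_pos":[0,0,35],"fingers":0.4},{"rot":[0,0,0],"delta_pos":[-5,-5,35],"fingers":0.4},{"rot":[0,0,0],"delta_pos":[-15,-10,35],"fingers":0.4},{"rot":[0,0,0],"delta_pos":[-20,-12,30],"fingers":0.4},{"rot":[0,0,0],"delta_pos":[-20,-12,30],"fingers":0.4},{"rot":[0,0,0],"delta_pos":[-20,-12,30],"fingers":0.4},{"rot":[0,0,0],"delta_pos":[-20,-12,20],"fingers":0.4},{"rot":[0,0,0],"delta_pos":[-10,-5,10],"fingers":0.4},{"rot":[0,0,0],"delta_pos":[0,0,0],"fingers":0.4},{"rot":[0,0,0],"delta_pos":[0,0,0],"fingers":0.4},{"rot":[0,0,0],"delta_pos":[0,0,0],"fingers":0.4}]'
python3 - <<'E'
from m import *
W=save('wrist','w_r2');print(r.get_obs()['eef_pos'].round(1))
cv2.imwrite('pics/r2.png',W['color'][:,:,::-1])
E
```

```text
clock: 34.6
eef_pos: [415.5, 263.2, 307.9]
ee_rot: [[-1.0, 0.014, -0.0], [0.014, 1.0, -0.0], [0.0, -0.0, -1.0]]
wrist_force: [-0.7, 0.2, -0.2]
grip_width: 0.4
grasp_force: 0.0
[415.4 263.1 307.5]
```

View pics/r2.png

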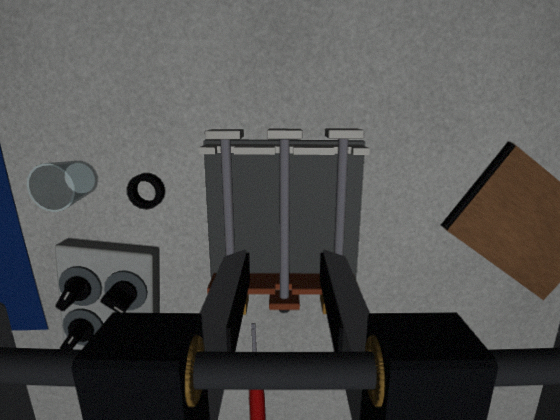

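All three rods lie in their notches, with guards at (224, 134), (284, 133) and (345, 133) outside the white rail. Now the knob.

```bash
python3 -c "
from h import *
W=load('w_r2')
for u in (227,284,342): print(plane(W,u,138.5,50).round(1))"
python3 -m creep '[{"rot":[0,0,-0.5],"delta_pos":[22,-23,-10],"fingers":0.4},{"rot":[0,0,-0.5],"delta_pos":[25,-26,-16],"fingers":0.4},{"rot":[0,0,-0.5],"delta_pos":[25,-26,-16],"fingers":0.4},{"rot":[0,0,-0.5],"delta_pos":[25,-26,-16],"fingers":0.4},{"rot":[0,0,-0.5],"delta_pos":[25,-26,-16],"fingers":0.4},{"rot":[0,0,-0.5],"delta_pos":[25,-26,-16],"fingers":0.4},{"rot":[0,0,-0.5],"delta_pos":[25,-26,-16],"fingers":0.4},{"rot":[0,0,-0.5],"delta_pos":[25,-26,-16],"fingers":0.4},{"rot":[0,0,-0.5],"delta_pos":[24.5,-24.5,-18],"fingers":0.4},{"rot":[0,0,0],"delta_pos":[0,0,0],"fingers":0.4},{"rot":[0,0,0],"delta_pos":[0,0,0],"fingers":0.4},{"rot":[0,0,0],"delta_pos":[0,0,0],"fingers":0.4}]'
```

```text
[365.9 196.   50. ]
[367.  263.4  50. ]
[367.8 331.9  50. ]
clock: 35.65
eef_pos: [636.0, 33.8, 166.9]
ee_rot: [[-0.996, 0.092, -0.003], [0.092, 0.996, 0.0], [0.003, 0.0, -1.0]]
wrist_force: [-0.4, 0.6, -0.7]
grip_width: 0.398
grasp_force: 0.0
```

```bash
python3 -m creep '[{"rot":[0,0,0],"delta_pos":[0.5,0,-20],"fingers":0.4},{"rot":[0,0,0],"delta_pos":[0,0,-20],"fingers":0.4},{"rot":[0,0,0],"delta_pos":[0,0,-20],"fingers":0.4},{"rot":[0,0,0],"delta_pos":[0,0,-20],"fingers":0.4},{"rot":[0,0,0],"delta_pos":[0,0,-18],"fingers":0.4},{"rot":[0,0,0],"delta_pos":[0,0,-9],"fingers":0.4},{"rot":[0,0,0],"delta_pos":[0,0,-4],"fingers":0.4},{"rot":[0,0,0],"delta_pos":[0,0,0],"fingers":0.4},{"rot":[0,0,0],"delta_pos":[0,0,0],"fingers":0.4},{"rot":[0,0,0],"delta_pos":[0,0,0],"fingers":0.1},{"rot":[0,0,0],"delta_pos":[0,0,0],"fingers":0.1},{"rot":[0,0,0],"delta_pos":[0,0,0],"fingers":0.1},{"rot":[0,0,0],"delta_pos":[0,0,0],"fingers":0.1},{"rot":[0,0,0],"delta_pos":[0,0,0],"fingers":0.1}]'
```

```text
clock: 36.82
eef_pos: [637.5, 33.8, 58.1]
ee_rot: [[-0.996, 0.093, 0.001], [0.093, 0.996, 0.001], [-0.001, 0.001, -1.0]]
wrist_force: [0.0, 1.5, 2.4]
grip_width: 0.149
grasp_force: 30.0
```

```bash
python3 -m creep '[{"rot":[0,0,-6.2],"delta_pos":[0,0,0],"fingers":0.1},{"rot":[0,0,-6.2],"delta_pos":[0,0,0],"fingers":0.1},{"rot":[0,0,-6.2],"delta_pos":[0,0,0],"fingers":0.1},{"rot":[0,0,-6.2],"delta_pos":[0,0,0],"fingers":0.1},{"rot":[0,0,-6.2],"delta_pos":[0,0,0],"fingers":0.1},{"rot":[0,0,-6.2],"delta_pos":[0,0,0],"fingers":0.1},{"rot":[0,0,-6.2],"delta_pos":[0,0,0],"fingers":0.1},{"rot":[0,0,-6.2],"delta_pos":[0,0,0],"fingers":0.1},{"rot":[0,0,-6.2],"delta_pos":[0,0,0],"fingers":0.1},{"rot":[0,0,-6.2],"delta_pos":[0,0,0],"fingers":0.1},{"rot":[0,0,-6.2],"delta_pos":[0,0,0],"fingers":0.1},{"rot":[0,0,-6.2],"delta_pos":[0,0,0],"fingers":0.1},{"rot":[0,0,0],"delta_pos":[0,0,0],"fingers":0.1},{"rot":[0,0,0],"delta_pos":[0,0,0],"fingers":0.1}]'
```

```text
clock: 37.98
eef_pos: [635.8, 31.9, 58.1]
ee_rot: [[-0.178, 0.984, -0.002], [0.984, 0.178, -0.001], [-0.001, -0.002, -1.0]]
wrist_force: [-3.8, -1.3, 6.1]
grip_width: 0.148
grasp_force: 30.0
```

```bash
python3 -m creep '[{"rot":[0,0,0],"delta_pos":[0,0,0],"fingers":0.1},{"rot":[0,0,0],"delta_pos":[0,0,0],"fingers":0.1},{"rot":[0,0,0],"delta_pos":[0,0,0],"fingers":0.1},{"rot":[0,0,0],"delta_pos":[0,0,0],"fingers":0.1},{"rot":[0,0,0],"delta_pos":[0,0,0],"fingers":0.1},{"rot":[0,0,0],"delta_pos":[0,0,0],"fingers":0.1},{"rot":[0,0,0],"delta_pos":[0,0,0],"fingers":0.1},{"rot":[0,0,0],"delta_pos":[0,0,0],"fingers":0.1},{"rot":[0,0,0],"delta_pos":[0,0,0],"fingers":0.1},{"rot":[0,0,0],"delta_pos":[0,0,0],"fingers":0.1},{"rot":[0,0,0],"delta_pos":[0,0,0],"fingers":0.1},{"rot":[0,0,0],"delta_pos":[0,0,0],"fingers":0.1},{"rot":[0,0,0],"delta_pos":[0,0,0],"fingers":0.1},{"rot":[0,0,0],"delta_pos":[0,0,0],"fingers":0.1},{"rot":[0,0,0],"delta_pos":[0,0,0],"fingers":0.1},{"rot":[0,0,0],"delta_pos":[0,0,0],"fingers":0.1},{"rot":[0,0,0],"delta_pos":[0,0,0],"fingers":0.1},{"rot":[0,0,0],"delta_pos":[0,0,0],"fingers":0.1}]'
python3 - <<'E'
from m import *
T=save('top','t_g');W=save('wrist','w_g')
# electrodes in rack still: rod check from top & stripe vs green in wrist
print(blobs(T,(12,120,80),(30,255,255),(170,190,270,240))[0])
print(blobs(W,(40,80,40),(90,255,255),(150,100,420,300),4)[0])
h=cv2.cvtColor(W['color'],cv2.COLOR_RGB2HSV)
print(blobs(W,(0,0,110),(180,90,255),(240,170,330,260),5)[0])
E
```

```text
clock: 39.48
eef_pos: [635.7, 31.9, 58.1]
ee_rot: [[-0.178, 0.984, -0.002], [0.984, 0.178, -0.001], [-0.001, -0.002, -1.0]]
wrist_force: [-4.6, -2.4, 6.4]
grip_width: 0.144
grasp_force: 30.0
[([193.7, 209.7], 64, [188, 207, 13, 6])]
[([285.2, 209.5], 148, [282, 200, 8, 21])]
[([308.5, 175.8], 592, [269, 170, 61, 19]), ([275.2, 195.3], 1807, [240, 173, 90, 51]), ([284.0, 255.0], 45, [282, 251, 5, 9])]
```

The stripe (284) lines up with the green tick (285). Turning back to zero.

```bash
python3 -m creep '[{"rot":[0,0,6.25],"delta_pos":[0,0,0],"fingers":0.1},{"rot":[0,0,6.25],"delta_pos":[0,0,0],"fingers":0.1},{"rot":[0,0,6.25],"delta_pos":[0,0,0],"fingers":0.1},{"rot":[0,0,6.25],"delta_pos":[0,0,0],"fingers":0.1},{"rot":[0,0,6.25],"delta_pos":[0,0,0],"fingers":0.1},{"rot":[0,0,6.25],"delta_pos":[0,0,0],"fingers":0.1},{"rot":[0,0,6.25],"delta_pos":[0,0,0],"fingers":0.1},{"rot":[0,0,6.25],"delta_pos":[0,0,0],"fingers":0.1},{"rot":[0,0,6.25],"delta_pos":[0,0,0],"fingers":0.1},{"rot":[0,0,6.25],"delta_pos":[0,0,0],"fingers":0.1},{"rot":[0,0,6.25],"delta_pos":[0,0,0],"fingers":0.1},{"rot":[0,0,6.5],"delta_pos":[0,0,0],"fingers":0.1},{"rot":[0,0,0],"delta_pos":[0,0,0],"fingers":0.1},{"rot":[0,0,0],"delta_pos":[0,0,0],"fingers":0.1},{"rot":[0,0,0],"delta_pos":[0,0,0],"fingers":0.1},{"rot":[0,0,0],"delta_pos":[0,0,0],"fingers":0.1}]'
python3 - <<'E'
from m import *
print(r.get_obs()['moment'])
W=save('wrist','w_z')
print(blobs(W,(40,80,40),(90,255,255),(150,100,420,300),4)[0],blobs(W,(0,0,0),(180,255,45),(255,190,310,240),5)[0])
E
```

```text
clock: 40.92
eef_pos: [637.6, 33.7, 58.0]
ee_rot: [[-0.997, 0.081, 0.001], [0.081, 0.997, 0.001], [-0.001, 0.001, -1.0]]
wrist_force: [-1.0, 2.0, 6.1]
grip_width: 0.149
grasp_force: 30.1
[ 0.48000169  0.12698164 -0.41099521]
[([326.1, 241.3], 150, [316, 236, 20, 12])] [([285.2, 207.2], 180, [264, 199, 40, 21]), ([258.2, 206.6], 9, [255, 205, 8, 4]), ([278.2, 225.2], 49, [262, 223, 32, 11]), ([296.4, 225.8], 5, [295, 225, 4, 3]), ([302.0, 228.0], 7, [300, 227, 5, 3]), ([285.0, 233.9], 249, [273, 228, 25, 12])]
```

```bash
python3 -m creep '[{"rot":[0,0,0],"delta_pos":[0,0,0],"fingers":0.4},{"rot":[0,0,0],"delta_pos":[0,0,0],"fingers":0.4},{"rot":[0,0,0],"delta_pos":[0,0,0],"fingers":0.4},{"rot":[0,0,0],"delta_pos":[0,0,0],"fingers":0.4},{"rot":[0,0,0],"delta_pos":[0,0,25],"fingers":0.4},{"rot":[0,0,0],"delta_pos":[0,0,30],"fingers":0.4},{"rot":[0,0,0],"delta_pos":[0,0,35],"fingers":0.4},{"rot":[0,0,0],"delta_pos":[0,0,35],"fingers":0.4},{"rot":[0,0,0.4],"delta_pos":[-22,23,20],"fingers":0.4},{"rot":[0,0,0.4],"delta_pos":[-25,26,15],"fingers":0.4},{"rot":[0,0,0.4],"delta_pos":[-25,26,15],"fingers":0.4},{"rot":[0,0,0.4],"delta_pos":[-25,26,15],"fingers":0.4},{"rot":[0,0,0.4],"delta_pos":[-25,26,15],"fingers":0.4},{"rot":[0,0,0.4],"delta_pos":[-25,26,15],"fingers":0.4},{"rot":[0,0,0.4],"delta_pos":[-25,26,15],"fingers":0.4},{"rot":[0,0,0.4],"delta_pos":[-25,26,15],"fingers":0.4},{"rot":[0,0,0.4],"delta_pos":[-25,25,0],"fingers":0.4},{"rot":[0,0,0],"delta_pos":[0,0,0],"fingers":0.4},{"rot":[0,0,0],"delta_pos":[0,0,0],"fingers":0.4},{"rot":[0,0,0],"delta_pos":[0,0,0],"fingers":0.4}]'
cat > lr.py <<'E'
from m import *
import sys
W=save('wrist',sys.argv[1]);print(r.get_obs()['eef_pos'].round(1),r.get_obs()['clock'])
h=cv2.cvtColor(W['color'],cv2.COLOR_RGB2HSV)
# rod centre columns over dark base, at several world x, at z=50
for x in(400,430,460,490):
    g=[];ys=np.arange(165,360,0.5)
    for y in ys:
        u,v=proj(W,[x,y,50]);g.append(h[int(round(v)),int(round(u)),2])
    m=(np.array(g)>73).astype(int);d=np.diff(np.r_[0,m,0]);a=np.nonzero(d==1)[0];b=np.nonzero(d==-1)[0]
    print(x,[(round((ys[i]+ys[j-1])/2,1),round((j-i)*.5,1)) for i,j in zip(a,b) if j-i>=12])
print(blobs(W,(0,0,125),(180,40,255),(190,120,380,145),40)[0])
for u in (227,284,342):
  c=[int(h[v,u,2]) for v in range(125,150)];print(c)
E
python3 lr.py w_r3
```

```text
clock: 42.63
eef_pos: [415.4, 262.6, 307.4]
ee_rot: [[-1.0, 0.015, 0.0], [0.015, 1.0, -0.001], [-0.0, -0.001, -1.0]]
wrist_force: [-0.7, -0.5, -0.1]
grip_width: 0.4
grasp_force: 0.0
[415.8 262.1 307.3] 42.6833
400 [(np.float64(192.5), np.float64(8.5)), (np.float64(263.0), np.float64(9.5)), (np.float64(328.5), np.float64(8.5))]
430 [(np.float64(192.5), np.float64(9.5)), (np.float64(263.0), np.float64(8.5)), (np.float64(328.0), np.float64(8.5))]
460 [(np.float64(191.8), np.float64(10.0)), (np.float64(262.5), np.float64(8.5)), (np.float64(327.5), np.float64(8.5))]
490 [(np.float64(191.5), np.float64(10.5)), (np.float64(262.2), np.float64(9.0)), (np.float64(326.8), np.float64(9.0))]
[([233.7, 125.0], 41, [228, 120, 15, 9]), ([284.9, 134.0], 232, [268, 131, 34, 8]), ([222.6, 135.0], 237, [206, 132, 34, 7]), ([338.2, 142.6], 108, [322, 141, 33, 4])]
[119, 118, 123, 124, 59, 39, 108, 135, 136, 136, 137, 137, 140, 135, 90, 93, 89, 96, 96, 101, 97, 97, 98, 99, 99]
[126, 129, 119, 83, 47, 95, 133, 141, 144, 140, 144, 141, 139, 112, 72, 94, 93, 96, 96, 97, 92, 98, 95, 97, 95]
[123, 125, 126, 120, 126, 124, 120, 126, 128, 118, 126, 121, 107, 46, 43, 99, 130, 131, 128, 128, 127, 127, 128, 107, 91]
```

```bash
python3 - <<'E'
from m import *
W=load('w_r3');G=load('t_g')
for u,v in((227,138.5),(284,137.6),(340,147.6)):print(plane(W,u,v,50).round(1))
T=save('top','t_n');S=save('side','s_n')
for im,n in((G,'green'),(T,'now')):print(n,blobs(im,(12,120,80),(30,255,255),(170,190,270,240))[0],blobs(im,(0,100,60),(11,255,255),(170,190,270,240))[0])
print('proj nominal A block centre',proj(T,[583.5+.0,330.2,50]),'+9',proj(T,[592.5,328,50]))
d=cv2.absdiff(cv2.cvtColor(G['color'],6),cv2.cvtColor(T['color'],6));print('diff',[(int(x)) for x in d[200:300,170:260].max(0)])
print('side brass',blobs(S,(12,120,80),(30,255,255),(190,120,290,230))[0])
cv2.imwrite('pics/now.png',np.hstack([cv2.resize(W['color'][110:260,190:380,::-1],(456,360),interpolation=2),cv2.resize(S['color'][145:250,180:280,::-1],(343,360),interpolation=2)]))
E
```

```text
[365.8 195.5  50. ]
[365.9 262.8  50. ]
[378.5 329.1  50. ]
green [([193.7, 209.7], 64, [188, 207, 13, 6])] [([185.6, 221.3], 22, [182, 220, 8, 4]), ([198.1, 221.2], 18, [196, 220, 6, 4])]
now [([193.7, 209.7], 64, [188, 207, 13, 6]), ([240.0, 213.8], 65, [234, 211, 13, 6])] [([215.4, 214.9], 39, [209, 213, 14, 4]), ([185.5, 221.3], 22, [182, 220, 8, 4]), ([203.9, 221.6], 60, [196, 220, 17, 4]), ([227.8, 222.0], 56, [219, 221, 19, 3]), ([247.1, 222.6], 25, [244, 221, 8, 4])]
proj nominal A block centre (np.float64(191.62064902229477), np.float64(213.8719059018576)) +9 (np.float64(192.51383770099), np.float64(210.7407650995814))
diff [99, 86, 89, 92, 95, 95, 94, 95, 99, 102, 100, 101, 95, 90, 90, 88, 87, 87, 91, 90, 92, 96, 95, 97, 93, 93, 75, 75, 70, 55, 55, 53, 67, 70, 75, 82, 83, 84, 89, 84, 80, 79, 75, 87, 87, 87, 79, 67, 64, 59, 56, 67, 91, 102, 111, 110, 110, 109, 111, 109, 110, 120, 128, 129, 127, 129, 129, 127, 126, 129, 128, 129, 127, 126, 118, 118, 121, 118, 118, 109, 109, 111, 111, 105, 111, 105, 95, 84, 80, 78]
side brass [([256.9, 162.1], 36, [255, 157, 5, 10]), ([263.1, 191.7], 55, [260, 185, 7, 15])]
```

```bash
python3 - <<'E'
from m import *
S=load('s_n');T=load('t_n')
# brass block A: visible centroid top(193.7,209.7) side(256.9,162.1 partially hidden?); B top(240,213.8) side(263.1,191.7) as reference
print('A',tri(T,(193.7,209.7),S,(256.9,162.1)),'B',tri(T,(240,213.8),S,(263.1,191.7)))
# guards: two-view between r3 wrist and top
W=load('w_r3')
print(blobs(T,(0,0,125),(180,45,255),(170,275,265,300),10)[0])
print('proj guards z50', [[proj(T,[x-5,y,50]),proj(S,[x-5,y,50])] for x,y in((366,195.5),(366,263),(378.5,329.1))])
print('proj rods side', [[tuple(np.round(proj(S,[x,y,z]),1)) for z in(50,65)] for x,y in((430,192.5),(430,263),(430,328))])
h=cv2.cvtColor(S['color'],cv2.COLOR_RGB2HSV)
for x,y in((430,192.5),(430,263),(430,328),(480,327)):
    u,v=proj(S,[x,y,50]);print((round(u),round(v)),h[int(v)-12:int(v)+13,int(round(u)),2].tolist())
E
```

```text
A (array([593.84169615, 322.51618265,  61.07508678]), np.float64(0.8618600210185208)) B (array([583.60293874, 193.36899293,  50.68709744]), np.float64(0.3182961057212367))
[([231.2, 290.6], 1070, [190, 275, 75, 25]), ([171.9, 286.2], 42, [170, 279, 6, 13])]
proj guards z50 [[(np.float64(238.24447870602236), np.float64(294.10428471388684)), (np.float64(195.05077554713296), np.float64(204.03039815416955))], [(np.float64(213.49089422540663), np.float64(294.15668228000686)), (np.float64(192.0005909527145), np.float64(188.90004053399576))], [(np.float64(189.42974043490358), np.float64(289.50912894182676)), (np.float64(192.88109473545316), np.float64(174.2627470040961))]]
proj rods side [[(np.float64(216.6), np.float64(200.7)), (np.float64(216.2), np.float64(197.6))], [(np.float64(212.8), np.float64(185.1)), (np.float64(212.4), np.float64(182.0))], [(np.float64(209.5), np.float64(171.6)), (np.float64(209.1), np.float64(168.4))]]
(217, 201) [87, 87, 87, 87, 87, 88, 88, 87, 87, 88, 100, 122, 128, 103, 77, 80, 86, 88, 88, 89, 89, 87, 89, 88, 88]
(213, 185) [80, 86, 87, 87, 88, 87, 88, 87, 88, 90, 115, 133, 120, 91, 81, 86, 87, 88, 88, 87, 88, 87, 88, 87, 88]
(210, 172) [171, 169, 170, 170, 171, 171, 168, 168, 170, 170, 159, 142, 129, 103, 81, 84, 87, 87, 87, 87, 88, 87, 87, 89, 96]
(224, 169) [171, 171, 170, 169, 169, 169, 169, 169, 169, 166, 156, 143, 125, 95, 80, 87, 87, 88, 88, 88, 88, 87, 88, 91, 120]
```

View pics/now.png

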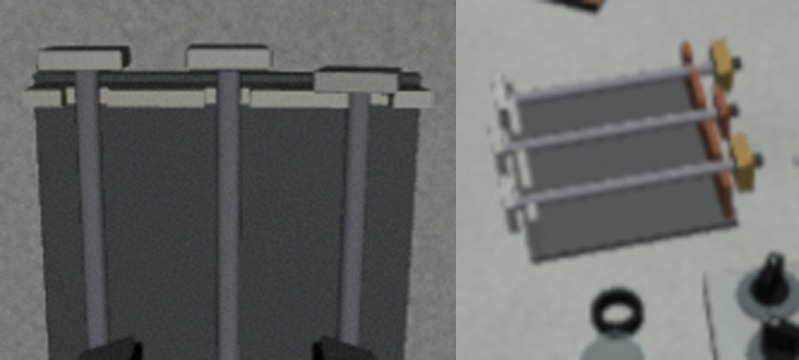

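The last picture shows electrode A knocked about 10 mm along +x, with its guard against the white rail. It is still lying in both notches at the right height. I can't tell exactly when the knock came, so I'll repeat the burst to be sure. All three are seated and the knob is at zero.

```bash
python3 -m creep '[{"rot":[0,0,-0.5],"delta_pos":[22,-23,-10],"fingers":0.4},{"rot":[0,0,-0.5],"delta_pos":[25,-26,-16],"fingers":0.4},{"rot":[0,0,-0.5],"delta_pos":[25,-26,-16],"fingers":0.4},{"rot":[0,0,-0.5],"delta_pos":[25,-26,-16],"fingers":0.4},{"rot":[0,0,-0.5],"delta_pos":[25,-26,-16],"fingers":0.4},{"rot":[0,0,-0.5],"delta_pos":[25,-26,-16],"fingers":0.4},{"rot":[0,0,-0.5],"delta_pos":[25,-26,-16],"fingers":0.4},{"rot":[0,0,-0.5],"delta_pos":[25,-26,-16],"fingers":0.4},{"rot":[0,0,-0.5],"delta_pos":[24.5,-24,-18],"fingers":0.4},{"rot":[0,0,0],"delta_pos":[0,0,0],"fingers":0.4},{"rot":[0,0,0],"delta_pos":[0,0,0],"fingers":0.4},{"rot":[0,0,0],"delta_pos":[0,0,0],"fingers":0.4}]'
```

```text
clock: 43.78
eef_pos: [636.2, 33.7, 167.0]
ee_rot: [[-0.995, 0.095, -0.001], [0.095, 0.995, 0.0], [0.001, 0.0, -1.0]]
wrist_force: [-0.2, 0.3, 0.6]
grip_width: 0.4
grasp_force: 0.0
```

```bash
python3 -m creep '[{"rot":[0,0,0],"delta_pos":[0.5,0,-20],"fingers":0.4},{"rot":[0,0,0],"delta_pos":[0,0,-20],"fingers":0.4},{"rot":[0,0,0],"delta_pos":[0,0,-20],"fingers":0.4},{"rot":[0,0,0],"delta_pos":[0,0,-20],"fingers":0.4},{"rot":[0,0,0],"delta_pos":[0,0,-18],"fingers":0.4},{"rot":[0,0,0],"delta_pos":[0,0,-9],"fingers":0.4},{"rot":[0,0,0],"delta_pos":[0,0,-4],"fingers":0.4},{"rot":[0,0,0],"delta_pos":[0,0,0],"fingers":0.4},{"rot":[0,0,0],"delta_pos":[0,0,0],"fingers":0.4},{"rot":[0,0,0],"delta_pos":[0,0,0],"fingers":0.1},{"rot":[0,0,0],"delta_pos":[0,0,0],"fingers":0.1},{"rot":[0,0,0],"delta_pos":[0,0,0],"fingers":0.1},{"rot":[0,0,0],"delta_pos":[0,0,0],"fingers":0.1},{"rot":[0,0,0],"delta_pos":[0,0,0],"fingers":0.1}]'
```

```text
clock: 44.95
eef_pos: [637.5, 33.9, 57.1]
ee_rot: [[-0.996, 0.094, 0.001], [0.094, 0.996, -0.0], [-0.001, -0.0, -1.0]]
wrist_force: [-0.4, -1.2, 2.9]
grip_width: 0.149
grasp_force: 30.0
```

```bash
python3 -m creep '[{"rot":[0,0,-6.2],"delta_pos":[0,0,0],"fingers":0.1},{"rot":[0,0,-6.2],"delta_pos":[0,0,0],"fingers":0.1},{"rot":[0,0,-6.2],"delta_pos":[0,0,0],"fingers":0.1},{"rot":[0,0,-6.2],"delta_pos":[0,0,0],"fingers":0.1},{"rot":[0,0,-6.2],"delta_pos":[0,0,0],"fingers":0.1},{"rot":[0,0,-6.2],"delta_pos":[0,0,0],"fingers":0.1},{"rot":[0,0,-6.2],"delta_pos":[0,0,0],"fingers":0.1},{"rot":[0,0,-6.2],"delta_pos":[0,0,0],"fingers":0.1},{"rot":[0,0,-6.2],"delta_pos":[0,0,0],"fingers":0.1},{"rot":[0,0,-6.2],"delta_pos":[0,0,0],"fingers":0.1},{"rot":[0,0,-6.2],"delta_pos":[0,0,0],"fingers":0.1},{"rot":[0,0,-6.2],"delta_pos":[0,0,0],"fingers":0.1},{"rot":[0,0,0],"delta_pos":[0,0,0],"fingers":0.1},{"rot":[0,0,0],"delta_pos":[0,0,0],"fingers":0.1}]'; python3 -m creep '[{"rot":[0,0,0],"delta_pos":[0,0,0],"fingers":0.1},{"rot":[0,0,0],"delta_pos":[0,0,0],"fingers":0.1},{"rot":[0,0,0],"delta_pos":[0,0,0],"fingers":0.1},{"rot":[0,0,0],"delta_pos":[0,0,0],"fingers":0.1},{"rot":[0,0,0],"delta_pos":[0,0,0],"fingers":0.1},{"rot":[0,0,0],"delta_pos":[0,0,0],"fingers":0.1},{"rot":[0,0,0],"delta_pos":[0,0,0],"fingers":0.1},{"rot":[0,0,0],"delta_pos":[0,0,0],"fingers":0.1},{"rot":[0,0,0],"delta_pos":[0,0,0],"fingers":0.1},{"rot":[0,0,0],"delta_pos":[0,0,0],"fingers":0.1},{"rot":[0,0,0],"delta_pos":[0,0,0],"fingers":0.1},{"rot":[0,0,0],"delta_pos":[0,0,0],"fingers":0.1},{"rot":[0,0,0],"delta_pos":[0,0,0],"fingers":0.1},{"rot":[0,0,0],"delta_pos":[0,0,0],"fingers":0.1}]'; python3 -m creep '[{"rot":[0,0,6.25],"delta_pos":[0,0,0],"fingers":0.1},{"rot":[0,0,6.25],"delta_pos":[0,0,0],"fingers":0.1},{"rot":[0,0,6.25],"delta_pos":[0,0,0],"fingers":0.1},{"rot":[0,0,6.25],"delta_pos":[0,0,0],"fingers":0.1},{"rot":[0,0,6.25],"delta_pos":[0,0,0],"fingers":0.1},{"rot":[0,0,6.25],"delta_pos":[0,0,0],"fingers":0.1},{"rot":[0,0,6.25],"delta_pos":[0,0,0],"fingers":0.1},{"rot":[0,0,6.25],"delta_pos":[0,0,0],"fingers":0.1},{"rot":[0,0,6.25],"delta_pos":[0,0,0],"fingers":0.1},{"rot":[0,0,6.25],"delta_pos":[0,0,0],"fingers":0.1},{"rot":[0,0,6.25],"delta_pos":[0,0,0],"fingers":0.1},{"rot":[0,0,6.5],"delta_pos":[0,0,0],"fingers":0.1},{"rot":[0,0,0],"delta_pos":[0,0,0],"fingers":0.1},{"rot":[0,0,0],"delta_pos":[0,0,0],"fingers":0.1},{"rot":[0,0,0],"delta_pos":[0,0,0],"fingers":0.1},{"rot":[0,0,0],"delta_pos":[0,0,0],"fingers":0.1}]'
```

```text
clock: 46.12
eef_pos: [635.8, 32.0, 57.1]
ee_rot: [[-0.177, 0.984, -0.002], [0.984, 0.177, -0.003], [-0.002, -0.003, -1.0]]
wrist_force: [-3.9, -3.3, 6.4]
grip_width: 0.145
grasp_force: 30.0
clock: 47.28
eef_pos: [635.8, 32.0, 57.1]
ee_rot: [[-0.177, 0.984, -0.002], [0.984, 0.177, -0.002], [-0.002, -0.002, -1.0]]
wrist_force: [-4.5, -3.8, 5.2]
grip_width: 0.152
grasp_force: 30.0
clock: 48.62
eef_pos: [637.4, 33.9, 57.0]
ee_rot: [[-0.997, 0.082, 0.001], [0.082, 0.997, -0.0], [-0.001, -0.0, -1.0]]
wrist_force: [-1.6, -0.3, 7.0]
grip_width: 0.148
grasp_force: 30.1
```

Back at the stop. I'll release and return to the rack view.

```bash
python3 -m creep '[{"rot":[0,0,0],"delta_pos":[0,0,0],"fingers":0.4},{"rot":[0,0,0],"delta_pos":[0,0,0],"fingers":0.4},{"rot":[0,0,0],"delta_pos":[0,0,0],"fingers":0.4},{"rot":[0,0,0],"delta_pos":[0,0,0],"fingers":0.4},{"rot":[0,0,0],"delta_pos":[0,0,25],"fingers":0.4},{"rot":[0,0,0],"delta_pos":[0,0,30],"fingers":0.4},{"rot":[0,0,0],"delta_pos":[0,0,35],"fingers":0.4},{"rot":[0,0,0],"delta_pos":[0,0,35],"fingers":0.4},{"rot":[0,0,0.4],"delta_pos":[-22,23,20],"fingers":0.4},{"rot":[0,0,0.4],"delta_pos":[-25,26,15],"fingers":0.4},{"rot":[0,0,0.4],"delta_pos":[-25,26,15],"fingers":0.4},{"rot":[0,0,0.4],"delta_pos":[-25,26,15],"fingers":0.4},{"rot":[0,0,0.4],"delta_pos":[-25,26,15],"fingers":0.4},{"rot":[0,0,0.4],"delta_pos":[-25,26,15],"fingers":0.4},{"rot":[0,0,0.4],"delta_pos":[-25,26,15],"fingers":0.4},{"rot":[0,0,0.4],"delta_pos":[-25,26,15],"fingers":0.4},{"rot":[0,0,0.4],"delta_pos":[-25,25,0],"fingers":0.4},{"rot":[0,0,0],"delta_pos":[0,0,0],"fingers":0.4},{"rot":[0,0,0],"delta_pos":[0,0,0],"fingers":0.4},{"rot":[0,0,0],"delta_pos":[0,0,0],"fingers":0.4}]'
python3 lr.py w_r4 | head -5; python3 - <<'E'
from m import *
a,b=load('w_r3')['color'],load('w_r4')['color'];print(cv2.absdiff(a,b)[110:240,190:380].mean())
T=load('t_n');N=save('top','t_n2')
# knob stripe: red knob crop unchanged vs. zero view
print(cv2.absdiff(T['color'],N['color'])[180:245,275:335].mean())
E
```

```text
clock: 50.28
eef_pos: [415.3, 263.9, 306.4]
ee_rot: [[-1.0, 0.016, 0.0], [0.016, 1.0, -0.001], [-0.0, -0.001, -1.0]]
wrist_force: [0.3, 0.7, 0.9]
grip_width: 0.399
grasp_force: 0.0
[415.8 263.3 306.3] 50.3333
400 [(np.float64(192.5), np.float64(8.5)), (np.float64(263.5), np.float64(8.5)), (np.float64(329.0), np.float64(9.5))]
430 [(np.float64(192.0), np.float64(8.5)), (np.float64(263.0), np.float64(8.5)), (np.float64(328.0), np.float64(8.5))]
460 [(np.float64(191.5), np.float64(8.5)), (np.float64(262.5), np.float64(8.5)), (np.float64(327.2), np.float64(9.0))]
490 [(np.float64(191.0), np.float64(8.5)), (np.float64(262.2), np.float64(9.0)), (np.float64(326.8), np.float64(9.0))]
4.824439946018893
0.9617948717948718
```

```bash
python3 -m creep '[{"rot":[0,0,0],"delta_pos":[18,-12,-20],"fingers":0.35},{"rot":[0,0,0],"delta_pos":[18,-12,-30],"fingers":0.35},{"rot":[0,0,0],"delta_pos":[18,-12,-30],"fingers":0.35},{"rot":[0,0,0],"delta_pos":[18,-12,-30],"fingers":0.35},{"rot":[0,0,0],"delta_pos":[18,-12,-30],"fingers":0.35},{"rot":[0,0,0],"delta_pos":[18.5,-12.5,-30],"fingers":0.35},{"rot":[0,0,0],"delta_pos":[0,0,-25],"fingers":0.35},{"rot":[0,0,0],"delta_pos":[0,0,-10],"fingers":0.35},{"rot":[0,0,0],"delta_pos":[0,0,0],"fingers":0.35},{"rot":[0,0,0],"delta_pos":[0,0,0],"fingers":0.35},{"rot":[0,0,0],"delta_pos":[0,0,0],"fingers":0.35}]'
```

```text
clock: 51.3
eef_pos: [524.4, 192.3, 102.9]
ee_rot: [[-1.0, 0.015, 0.002], [0.015, 1.0, 0.001], [-0.002, 0.001, -1.0]]
wrist_force: [-0.2, 0.0, 0.3]
grip_width: 0.353
grasp_force: 0.0
```

```bash
python3 -m creep '[{"rot":[0,0,0],"delta_pos":[0,-1.2,-15],"fingers":0.35},{"rot":[0,0,0],"delta_pos":[0,0,-20],"fingers":0.35},{"rot":[0,0,0],"delta_pos":[0,0,-18],"fingers":0.35},{"rot":[0,0,0],"delta_pos":[0,0,-10],"fingers":0.35},{"rot":[0,0,0],"delta_pos":[0,0,-4],"fingers":0.35},{"rot":[0,0,0],"delta_pos":[0,0,0],"fingers":0.35},{"rot":[0,0,0],"delta_pos":[0,0,0],"fingers":0.05},{"rot":[0,0,0],"delta_pos":[0,0,0],"fingers":0.05},{"rot":[0,0,0],"delta_pos":[0,0,0],"fingers":0.05},{"rot":[0,0,0],"delta_pos":[0,0,0],"fingers":0.05},{"rot":[0,0,0],"delta_pos":[0,0,0],"fingers":0.05}]'
python3 -m creep '[{"rot":[0,0,0],"delta_pos":[0,0,8],"fingers":0.05},{"rot":[0,0,0],"delta_pos":[0,0,8],"fingers":0.05},{"rot":[0,0,0],"delta_pos":[0,0,8],"fingers":0.05},{"rot":[0,0,0],"delta_pos":[0,0,0],"fingers":0.05},{"rot":[0,0,0],"delta_pos":[0,0,0],"fingers":0.05}]'; python3 -c "
from station import r
print(r.get_obs()['moment'])"
```

```text
clock: 52.22
eef_pos: [524.2, 190.9, 35.3]
ee_rot: [[-1.0, 0.016, 0.001], [0.016, 1.0, 0.001], [-0.001, 0.001, -1.0]]
wrist_force: [-0.4, -0.3, 3.8]
grip_width: 0.115
grasp_force: 30.0
clock: 52.63
eef_pos: [524.0, 190.8, 59.1]
ee_rot: [[-1.0, 0.016, 0.001], [0.016, 1.0, 0.0], [-0.001, 0.0, -1.0]]
wrist_force: [-0.4, -0.2, -3.0]
grip_width: 0.118
grasp_force: 30.0
[ 0.04192453  0.04249243 -0.01928501]
```

```bash
python3 -m creep '[{"rot":[0,0,0],"delta_pos":[0,0,26],"fingers":0.05},{"rot":[0,0,0],"delta_pos":[0,0,26],"fingers":0.05},{"rot":[0,0,0],"delta_pos":[0,0,26],"fingers":0.05},{"rot":[0,0,0],"delta_pos":[0,0,26],"fingers":0.05},{"rot":[0,0,0],"delta_pos":[0,-8,26],"fingers":0.05},{"rot":[0,0,0],"delta_pos":[1,-20,5],"fingers":0.05},{"rot":[0,0,0],"delta_pos":[1,-30,0],"fingers":0.05},{"rot":[0,0,0],"delta_pos":[1,-35,0],"fingers":0.05},{"rot":[0,0,0],"delta_pos":[1,-35,0],"fingers":0.05},{"rot":[0,0,0],"delta_pos":[1,-35,0],"fingers":0.05},{"rot":[0,0,0],"delta_pos":[1,-35,0],"fingers":0.05},{"rot":[0,0,0],"delta_pos":[1,-35,0],"fingers":0.05},{"rot":[0,0,0],"delta_pos":[1,-35,0],"fingers":0.05},{"rot":[0,0,0],"delta_pos":[1,-35,0],"fingers":0.05},{"rot":[0,0,0],"delta_pos":[1,-35,0],"fingers":0.05},{"rot":[0,0,0],"delta_pos":[0,-25,0],"fingers":0.05},{"rot":[0,0,0],"delta_pos":[0,-12,0],"fingers":0.05},{"rot":[0,0,0],"delta_pos":[0,-6,0],"fingers":0.05},{"rot":[0,0,0],"delta_pos":[0,0,0],"fingers":0.05},{"rot":[0,0,0],"delta_pos":[0,0,0],"fingers":0.05}]'
python3 -m creep '[{"rot":[0,0,0],"delta_pos":[0,0,-15],"fingers":0.05},{"rot":[0,0,0],"delta_pos":[0,0,-25],"fingers":0.05},{"rot":[0,0,0],"delta_pos":[0,0,-25],"fingers":0.05},{"rot":[0,0,0],"delta_pos":[0,0,-25],"fingers":0.05},{"rot":[0,0,0],"delta_pos":[0,0,-25],"fingers":0.05},{"rot":[0,0,0],"delta_pos":[0,0,-25],"fingers":0.05},{"rot":[0,0,0],"delta_pos":[0,0,-15],"fingers":0.05},{"rot":[0,0,0],"delta_pos":[0,0,-8],"fingers":0.05},{"rot":[0,0,0],"delta_pos":[0,0,0],"fingers":0.05},{"rot":[0,0,0],"delta_pos":[0,0,0],"fingers":0.05},{"rot":[0,0,0],"delta_pos":[0,0,0],"fingers":0.05}]'
```

```text
clock: 54.3
eef_pos: [533.6, -188.2, 193.1]
ee_rot: [[-1.0, 0.014, -0.001], [0.014, 1.0, 0.002], [0.001, 0.002, -1.0]]
wrist_force: [-0.7, 1.0, -3.2]
grip_width: 0.116
grasp_force: 30.0
clock: 55.22
eef_pos: [534.8, -190.0, 31.6]
ee_rot: [[-1.0, 0.015, 0.002], [0.015, 1.0, -0.0], [-0.002, -0.0, -1.0]]
wrist_force: [0.6, -0.1, -3.8]
grip_width: 0.118
grasp_force: 30.0
```

```bash
python3 -m creep '[{"rot":[0,0,0],"delta_pos":[0,0,-8],"fingers":0.05},{"rot":[0,0,0],"delta_pos":[0,0,-6],"fingers":0.05},{"rot":[0,0,0],"delta_pos":[0,0,-4],"fingers":0.05},{"rot":[0,0,0],"delta_pos":[0,0,-3],"fingers":0.05},{"rot":[0,0,0],"delta_pos":[0,0,-1.5],"fingers":0.05},{"rot":[0,0,0],"delta_pos":[0,0,0],"fingers":0.05},{"rot":[0,0,0],"delta_pos":[0,0,0],"fingers":0.05}]'
python3 -m creep '[{"rot":[0,0,0],"delta_pos":[0,0,-1],"fingers":0.05},{"rot":[0,0,0],"delta_pos":[0,0,-1],"fingers":0.05},{"rot":[0,0,0],"delta_pos":[0,0,0],"fingers":0.05},{"rot":[0,0,0],"delta_pos":[0,0,0],"fingers":0.05}]'
```

```text
clock: 55.8
eef_pos: [533.7, -190.5, 8.0]
ee_rot: [[-1.0, 0.016, 0.0], [0.016, 1.0, -0.0], [-0.0, -0.0, -1.0]]
wrist_force: [0.3, 0.1, -3.5]
grip_width: 0.119
grasp_force: 30.0
clock: 56.13
eef_pos: [533.9, -190.6, 7.4]
ee_rot: [[-1.0, 0.016, 0.001], [0.016, 1.0, 0.0], [-0.001, 0.0, -1.0]]
wrist_force: [-2.8, 1.3, 8.4]
grip_width: 0.117
grasp_force: 30.0
```

Down. I'll release, rise, and go to the middle electrode C at (508, 261).

```bash
python3 -m creep '[{"rot":[0,0,0],"delta_pos":[0,0,0.5],"fingers":0.35},{"rot":[0,0,0],"delta_pos":[0,0,0],"fingers":0.35},{"rot":[0,0,0],"delta_pos":[0,0,0],"fingers":0.35},{"rot":[0,0,0],"delta_pos":[0,0,5],"fingers":0.35},{"rot":[0,0,0],"delta_pos":[0,0,15],"fingers":0.35},{"rot":[0,0,0],"delta_pos":[0,0,30],"fingers":0.35},{"rot":[0,0,0],"delta_pos":[0,0,35],"fingers":0.35},{"rot":[0,0,0],"delta_pos":[0,0,35],"fingers":0.35},{"rot":[0,0,0],"delta_pos":[-2,20,20],"fingers":0.35},{"rot":[0,0,0],"delta_pos":[-3,35,0],"fingers":0.35},{"rot":[0,0,0],"delta_pos":[-3,38,0],"fingers":0.35},{"rot":[0,0,0],"delta_pos":[-3,38,0],"fingers":0.35},{"rot":[0,0,0],"delta_pos":[-3,38,0],"fingers":0.35},{"rot":[0,0,0],"delta_pos":[-3,38,0],"fingers":0.35},{"rot":[0,0,0],"delta_pos":[-3,38,0],"fingers":0.35},{"rot":[0,0,0],"delta_pos":[-3,38,0],"fingers":0.35},{"rot":[0,0,0],"delta_pos":[-3,38,0],"fingers":0.35},{"rot":[0,0,0],"delta_pos":[0,38,0],"fingers":0.35},{"rot":[0,0,0],"delta_pos":[0,38,0],"fingers":0.35},{"rot":[0,0,0],"delta_pos":[0,30,0],"fingers":0.35}]'
python3 -m creep '[{"rot":[0,0,0],"delta_pos":[0,17,0],"fingers":0.35},{"rot":[0,0,0],"delta_pos":[0,8,-10],"fingers":0.35},{"rot":[0,0,0],"delta_pos":[0,0,-20],"fingers":0.35},{"rot":[0,0,0],"delta_pos":[0,0,-15],"fingers":0.35},{"rot":[0,0,0],"delta_pos":[0,0,0],"fingers":0.35},{"rot":[0,0,0],"delta_pos":[0,0,0],"fingers":0.35},{"rot":[0,0,0],"delta_pos":[0,0,0],"fingers":0.35}]'
```

```text
clock: 57.8
eef_pos: [507.0, 240.4, 146.7]
ee_rot: [[-1.0, 0.013, 0.0], [0.013, 1.0, 0.001], [-0.0, 0.001, -1.0]]
wrist_force: [1.1, -0.5, -0.4]
grip_width: 0.35
grasp_force: 0.0
clock: 58.38
eef_pos: [508.2, 260.7, 101.9]
ee_rot: [[-1.0, 0.017, 0.001], [0.017, 1.0, -0.0], [-0.001, -0.0, -1.0]]
wrist_force: [-0.1, 0.1, -0.7]
grip_width: 0.349
grasp_force: 0.0
```

```bash
cat > rc.py <<'E'
from m import *
import sys
im=save('wrist',sys.argv[1]);z=float(sys.argv[2]);h=cv2.cvtColor(im['color'],cv2.COLOR_RGB2HSV)
print(r.get_obs()['eef_pos'].round(1))
for v in range(40,210,40):
    k=np.nonzero(h[v,:,2]>75)[0];k=k[(k>240)&(k<330)];print(v,k.min(),k.max(),len(k),plane(im,k.mean(),v,z).round(1))
g=[int(h[v,285,2]) for v in range(0,420)]
E
python3 rc.py w_c2 50
```

```text
[508.5 261.  102.3]
40 277 294 18 [388.  263.5  50. ]
80 241 329 72 [410.4 264.3  50. ]
120 241 329 81 [433.8 261.6  50. ]
160 241 328 79 [458.5 261.7  50. ]
200 242 329 78 [484.5 263.3  50. ]
```

Still in line. I'll grip and lift C.

```bash
python3 -m creep '[{"rot":[0,0,0],"delta_pos":[0,0,-15],"fingers":0.35},{"rot":[0,0,0],"delta_pos":[0,0,-20],"fingers":0.35},{"rot":[0,0,0],"delta_pos":[0,0,-18],"fingers":0.35},{"rot":[0,0,0],"delta_pos":[0,0,-10],"fingers":0.35},{"rot":[0,0,0],"delta_pos":[0,0,-4],"fingers":0.35},{"rot":[0,0,0],"delta_pos":[0,0,0],"fingers":0.35},{"rot":[0,0,0],"delta_pos":[0,0,0],"fingers":0.05},{"rot":[0,0,0],"delta_pos":[0,0,0],"fingers":0.05},{"rot":[0,0,0],"delta_pos":[0,0,0],"fingers":0.05},{"rot":[0,0,0],"delta_pos":[0,0,0],"fingers":0.05},{"rot":[0,0,0],"delta_pos":[0,0,0],"fingers":0.05}]'
python3 -m creep '[{"rot":[0,0,0],"delta_pos":[0,0,8],"fingers":0.05},{"rot":[0,0,0],"delta_pos":[0,0,8],"fingers":0.05},{"rot":[0,0,0],"delta_pos":[0,0,8],"fingers":0.05},{"rot":[0,0,0],"delta_pos":[0,0,0],"fingers":0.05},{"rot":[0,0,0],"delta_pos":[0,0,0],"fingers":0.05}]'; python3 -c "
from station import r
print(r.get_obs()['moment'])"
```

```text
clock: 59.35
eef_pos: [508.2, 261.8, 35.3]
ee_rot: [[-1.0, 0.016, 0.001], [0.016, 1.0, 0.001], [-0.001, 0.001, -1.0]]
wrist_force: [-1.1, -0.6, 4.2]
grip_width: 0.116
grasp_force: 30.0
clock: 59.77
eef_pos: [508.0, 261.9, 59.2]
ee_rot: [[-1.0, 0.016, 0.001], [0.016, 1.0, 0.001], [-0.001, 0.001, -1.0]]
wrist_force: [-0.2, -0.7, -3.5]
grip_width: 0.117
grasp_force: 30.0
[0.02998324 0.04863818 0.02175053]
```

```bash
python3 -m creep '[{"rot":[0,0,0],"delta_pos":[0,0,26],"fingers":0.05},{"rot":[0,0,0],"delta_pos":[0,0,26],"fingers":0.05},{"rot":[0,0,0],"delta_pos":[0,0,26],"fingers":0.05},{"rot":[0,0,0],"delta_pos":[0,0,26],"fingers":0.05},{"rot":[0,0,0],"delta_pos":[0,-8,26],"fingers":0.05},{"rot":[0,0,0],"delta_pos":[1,-20,5],"fingers":0.05},{"rot":[0,0,0],"delta_pos":[1,-30,0],"fingers":0.05},{"rot":[0,0,0],"delta_pos":[1,-35,0],"fingers":0.05},{"rot":[0,0,0],"delta_pos":[1,-35,0],"fingers":0.05},{"rot":[0,0,0],"delta_pos":[1,-35,0],"fingers":0.05},{"rot":[0,0,0],"delta_pos":[1,-35,0],"fingers":0.05},{"rot":[0,0,0],"delta_pos":[1,-35,0],"fingers":0.05},{"rot":[0,0,0],"delta_pos":[1,-35,0],"fingers":0.05},{"rot":[0,0,0],"delta_pos":[1,-35,0],"fingers":0.05},{"rot":[0,0,0],"delta_pos":[1,-35,0],"fingers":0.05},{"rot":[0,0,0],"delta_pos":[1,-35,0],"fingers":0.05},{"rot":[0,0,0],"delta_pos":[1,-35,0],"fingers":0.05},{"rot":[0,0,0],"delta_pos":[0,-35,0],"fingers":0.05},{"rot":[0,0,0],"delta_pos":[0,-35,0],"fingers":0.05},{"rot":[0,0,0],"delta_pos":[0,-35,0],"fingers":0.05}]'
python3 -m creep '[{"rot":[0,0,0],"delta_pos":[0,-30,0],"fingers":0.05},{"rot":[0,0,0],"delta_pos":[0,-15,0],"fingers":0.05},{"rot":[0,0,0],"delta_pos":[0,-7,0],"fingers":0.05},{"rot":[0,0,0],"delta_pos":[0,0,-15],"fingers":0.05},{"rot":[0,0,0],"delta_pos":[0,0,-20],"fingers":0.05},{"rot":[0,0,0],"delta_pos":[0,0,-20],"fingers":0.05},{"rot":[0,0,0],"delta_pos":[0,0,0],"fingers":0.05},{"rot":[0,0,0],"delta_pos":[0,0,0],"fingers":0.05},{"rot":[0,0,0],"delta_pos":[0,0,0],"fingers":0.05}]'
```

```text
clock: 61.43
eef_pos: [518.8, -252.7, 193.0]
ee_rot: [[-1.0, 0.016, -0.001], [0.016, 1.0, 0.001], [0.001, 0.001, -1.0]]
wrist_force: [0.8, 1.1, -3.5]
grip_width: 0.118
grasp_force: 30.0
clock: 62.18
eef_pos: [520.2, -303.0, 139.2]
ee_rot: [[-1.0, 0.015, 0.001], [0.015, 1.0, -0.0], [-0.001, -0.0, -1.0]]
wrist_force: [0.2, -0.3, -3.3]
grip_width: 0.115
grasp_force: 30.0
```

```bash
python3 -m creep '[{"rot":[0,0,0],"delta_pos":[0,-2,-20],"fingers":0.05},{"rot":[0,0,0],"delta_pos":[0,0,-25],"fingers":0.05},{"rot":[0,0,0],"delta_pos":[0,0,-25],"fingers":0.05},{"rot":[0,0,0],"delta_pos":[0,0,-20],"fingers":0.05},{"rot":[0,0,0],"delta_pos":[0,0,-15],"fingers":0.05},{"rot":[0,0,0],"delta_pos":[0,0,-10],"fingers":0.05},{"rot":[0,0,0],"delta_pos":[0,0,-6],"fingers":0.05},{"rot":[0,0,0],"delta_pos":[0,0,-4],"fingers":0.05},{"rot":[0,0,0],"delta_pos":[0,0,-3],"fingers":0.05},{"rot":[0,0,0],"delta_pos":[0,0,-1.5],"fingers":0.05},{"rot":[0,0,0],"delta_pos":[0,0,0],"fingers":0.05},{"rot":[0,0,0],"delta_pos":[0,0,0],"fingers":0.05}]'
python3 -m creep '[{"rot":[0,0,0],"delta_pos":[0,0,-1],"fingers":0.05},{"rot":[0,0,0],"delta_pos":[0,0,-1],"fingers":0.05},{"rot":[0,0,0],"delta_pos":[0,0,0],"fingers":0.05},{"rot":[0,0,0],"delta_pos":[0,0,0],"fingers":0.05}]'
```

```text
clock: 63.18
eef_pos: [520.1, -305.6, 9.6]
ee_rot: [[-1.0, 0.016, 0.001], [0.016, 1.0, -0.001], [-0.001, -0.0, -1.0]]
wrist_force: [0.0, -0.4, -3.4]
grip_width: 0.117
grasp_force: 30.0
clock: 63.52
eef_pos: [520.0, -305.9, 7.5]
ee_rot: [[-1.0, 0.016, 0.001], [0.016, 1.0, -0.001], [-0.001, -0.001, -1.0]]
wrist_force: [-0.3, -0.6, 0.3]
grip_width: 0.117
grasp_force: 30.0
```

```bash
python3 -m creep '[{"rot":[0,0,0],"delta_pos":[0,0,-0.7],"fingers":0.05},{"rot":[0,0,0],"delta_pos":[0,0,0],"fingers":0.05},{"rot":[0,0,0],"delta_pos":[0,0,0.3],"fingers":0.35},{"rot":[0,0,0],"delta_pos":[0,0,0],"fingers":0.35},{"rot":[0,0,0],"delta_pos":[0,0,0],"fingers":0.35},{"rot":[0,0,0],"delta_pos":[0,0,5],"fingers":0.35},{"rot":[0,0,0],"delta_pos":[0,0,15],"fingers":0.35},{"rot":[0,0,0],"delta_pos":[0,0,30],"fingers":0.35},{"rot":[0,0,0],"delta_pos":[0,0,35],"fingers":0.35},{"rot":[0,0,0],"delta_pos":[0,0,35],"fingers":0.35},{"rot":[0,0,0],"delta_pos":[0,20,30],"fingers":0.35},{"rot":[0,0,0],"delta_pos":[1,35,0],"fingers":0.35},{"rot":[0,0,0],"delta_pos":[1,38,0],"fingers":0.35},{"rot":[0,0,0],"delta_pos":[1,38,0],"fingers":0.35},{"rot":[0,0,0],"delta_pos":[1,38,0],"fingers":0.35},{"rot":[0,0,0],"delta_pos":[1,38,0],"fingers":0.35},{"rot":[0,0,0],"delta_pos":[1,38,0],"fingers":0.35},{"rot":[0,0,0],"delta_pos":[1,38,0],"fingers":0.35},{"rot":[0,0,0],"delta_pos":[1,38,0],"fingers":0.35},{"rot":[0,0,0],"delta_pos":[1,38,0],"fingers":0.35}]'
python3 -m creep '[{"rot":[0,0,0],"delta_pos":[1,38,0],"fingers":0.35},{"rot":[0,0,0],"delta_pos":[1,38,0],"fingers":0.35},{"rot":[0,0,0],"delta_pos":[1,38,0],"fingers":0.35},{"rot":[0,0,0],"delta_pos":[1,38,0],"fingers":0.35},{"rot":[0,0,0],"delta_pos":[1,38,0],"fingers":0.35},{"rot":[0,0,0],"delta_pos":[1,38,0],"fingers":0.35},{"rot":[0,0,0],"delta_pos":[0,25,0],"fingers":0.35},{"rot":[0,0,0],"delta_pos":[0,10,-15],"fingers":0.35},{"rot":[0,0,0],"delta_pos":[0,0,-20],"fingers":0.35},{"rot":[0,0,0],"delta_pos":[0,0,-20],"fingers":0.35},{"rot":[0,0,0],"delta_pos":[0,0,0],"fingers":0.35},{"rot":[0,0,0],"delta_pos":[0,0,0],"fingers":0.35},{"rot":[0,0,0],"delta_pos":[0,0,0],"fingers":0.35}]';python3 rc.py w_a2 50
```

```text
clock: 65.18
eef_pos: [528.3, 55.5, 156.9]
ee_rot: [[-1.0, 0.016, 0.0], [0.016, 1.0, 0.0], [-0.0, 0.0, -1.0]]
wrist_force: [0.8, 0.3, 0.6]
grip_width: 0.348
grasp_force: 0.0
clock: 66.27
eef_pos: [535.3, 315.5, 102.1]
ee_rot: [[-1.0, 0.017, 0.001], [0.017, 1.0, -0.0], [-0.001, -0.0, -1.0]]
wrist_force: [-0.2, -0.1, -0.4]
grip_width: 0.351
grasp_force: 0.0
[535.6 315.9 102.6]
40 251 326 28 [415.2 325.8  50. ]
80 242 328 32 [437.6 324.3  50. ]
120 241 328 45 [461.  322.2  50. ]
160 241 329 51 [485.6 321.1  50. ]
200 244 329 52 [511.7 321.7  50. ]
```

```bash
python3 -m creep '[{"rot":[0,0,0],"delta_pos":[0,6,0],"fingers":0.4},{"rot":[0,0,0],"delta_pos":[0,4.5,0],"fingers":0.4},{"rot":[0,0,0],"delta_pos":[0,0,0],"fingers":0.4},{"rot":[0,0,0],"delta_pos":[0,0,0],"fingers":0.4}]'; sed -i 's/>75/>88/' rc.py; python3 rc.py w_a3 50
```

```text
clock: 66.65
eef_pos: [534.6, 328.0, 102.0]
ee_rot: [[-1.0, 0.015, 0.0], [0.015, 1.0, 0.001], [-0.0, 0.001, -1.0]]
wrist_force: [0.3, -0.1, -0.1]
grip_width: 0.399
grasp_force: 0.0
[534.6 327.5 101.9]
40 273 288 16 [414.3 327.7  50. ]
80 274 287 14 [436.7 327.3  50. ]
120 274 287 14 [460.2 326.9  50. ]
160 273 287 15 [484.8 326.1  50. ]
200 273 287 15 [510.9 325.7  50. ]
```

```bash
python3 -m creep '[{"rot":[0,0,-0.2],"delta_pos":[0,-1.8,-15],"fingers":0.4},{"rot":[0,0,0],"delta_pos":[0,0,-20],"fingers":0.4},{"rot":[0,0,0],"delta_pos":[0,0,-18],"fingers":0.4},{"rot":[0,0,0],"delta_pos":[0,0,-10],"fingers":0.4},{"rot":[0,0,0],"delta_pos":[0,0,-4],"fingers":0.4},{"rot":[0,0,0],"delta_pos":[0,0,0],"fingers":0.4},{"rot":[0,0,0],"delta_pos":[0,0,0],"fingers":0.05},{"rot":[0,0,0],"delta_pos":[0,0,0],"fingers":0.05},{"rot":[0,0,0],"delta_pos":[0,0,0],"fingers":0.05},{"rot":[0,0,0],"delta_pos":[0,0,0],"fingers":0.05},{"rot":[0,0,0],"delta_pos":[0,0,0],"fingers":0.05}]'
python3 -m creep '[{"rot":[0,0,0],"delta_pos":[0,1.5,0],"fingers":0.05},{"rot":[0,0,0],"delta_pos":[-3,1.5,0],"fingers":0.05},{"rot":[0,0,0],"delta_pos":[0,0,8],"fingers":0.05},{"rot":[0,0,0],"delta_pos":[0,0,8],"fingers":0.05},{"rot":[0,0,0],"delta_pos":[0,0,8],"fingers":0.05},{"rot":[0,0,0],"delta_pos":[0,0,0],"fingers":0.05},{"rot":[0,0,0],"delta_pos":[0,0,0],"fingers":0.05}]'; python3 -c "
from station import r
print(r.get_obs()['moment'])"
```

```text
clock: 67.62
eef_pos: [535.0, 325.5, 35.3]
ee_rot: [[-1.0, 0.019, 0.001], [0.019, 1.0, 0.001], [-0.001, 0.001, -1.0]]
wrist_force: [0.2, 0.4, 1.7]
grip_width: 0.119
grasp_force: 30.0
clock: 68.2
eef_pos: [531.8, 328.9, 59.2]
ee_rot: [[-1.0, 0.019, 0.001], [0.019, 1.0, 0.001], [-0.001, 0.001, -1.0]]
wrist_force: [-0.2, -0.9, -4.2]
grip_width: 0.118
grasp_force: 30.0
[ 0.05768753 -0.00074542 -0.00410704]
```

```bash
python3 -m creep '[{"rot":[0,0,0],"delta_pos":[0,0,26],"fingers":0.05},{"rot":[0,0,0],"delta_pos":[0,0,26],"fingers":0.05},{"rot":[0,0,0],"delta_pos":[0,0,26],"fingers":0.05},{"rot":[0,0,0],"delta_pos":[0,0,26],"fingers":0.05},{"rot":[0,0,0],"delta_pos":[0,-8,26],"fingers":0.05},{"rot":[0,0,0],"delta_pos":[0,-20,5],"fingers":0.05},{"rot":[0,0,0],"delta_pos":[0,-30,0],"fingers":0.05},{"rot":[0,0,0],"delta_pos":[0,-35,0],"fingers":0.05},{"rot":[0,0,0],"delta_pos":[0,-35,0],"fingers":0.05},{"rot":[0,0,0],"delta_pos":[0,-35,0],"fingers":0.05},{"rot":[0,0,0],"delta_pos":[0,-35,0],"fingers":0.05},{"rot":[0,0,0],"delta_pos":[0,-35,0],"fingers":0.05},{"rot":[0,0,0],"delta_pos":[0,-35,0],"fingers":0.05},{"rot":[0,0,0],"delta_pos":[0,-35,0],"fingers":0.05},{"rot":[0,0,0],"delta_pos":[0,-35,0],"fingers":0.05},{"rot":[0,0,0],"delta_pos":[0,-35,0],"fingers":0.05},{"rot":[0,0,0],"delta_pos":[0,-35,0],"fingers":0.05},{"rot":[0,0,0],"delta_pos":[0,-35,0],"fingers":0.05},{"rot":[0,0,0],"delta_pos":[0,-35,0],"fingers":0.05},{"rot":[0,0,0],"delta_pos":[0,-35,0],"fingers":0.05}]'
python3 -m creep '[{"rot":[0,0,0],"delta_pos":[-1,-35,0],"fingers":0.05},{"rot":[0,0,0],"delta_pos":[-1,-35,0],"fingers":0.05},{"rot":[0,0,0],"delta_pos":[-1,-35,0],"fingers":0.05},{"rot":[0,0,0],"delta_pos":[0,-35,0],"fingers":0.05},{"rot":[0,0,0],"delta_pos":[0,-30,0],"fingers":0.05},{"rot":[0,0,0],"delta_pos":[0,-20,0],"fingers":0.05},{"rot":[0,0,0],"delta_pos":[0,-10,0],"fingers":0.05},{"rot":[0,0,0],"delta_pos":[0,0,0],"fingers":0.05},{"rot":[0,0,0],"delta_pos":[0,0,0],"fingers":0.05},{"rot":[0,0,0],"delta_pos":[0,0,0],"fingers":0.05}]'
```

```text
clock: 69.87
eef_pos: [531.0, -186.0, 193.3]
ee_rot: [[-1.0, 0.019, -0.001], [0.019, 1.0, 0.001], [0.001, 0.001, -1.0]]
wrist_force: [1.2, -0.1, -4.7]
grip_width: 0.117
grasp_force: 30.0
clock: 70.7
eef_pos: [529.2, -381.9, 193.1]
ee_rot: [[-1.0, 0.017, -0.0], [0.017, 1.0, 0.003], [0.0, 0.003, -1.0]]
wrist_force: [-0.7, -0.3, -3.4]
grip_width: 0.118
grasp_force: 30.0
```

```bash
python3 -m creep '[{"rot":[0,0,0],"delta_pos":[0,-15,0],"fingers":0.05},{"rot":[0,0,0],"delta_pos":[0,-14,-15],"fingers":0.05},{"rot":[0,0,0],"delta_pos":[0,0,-25],"fingers":0.05},{"rot":[0,0,0],"delta_pos":[0,0,-25],"fingers":0.05},{"rot":[0,0,0],"delta_pos":[0,0,-25],"fingers":0.05},{"rot":[0,0,0],"delta_pos":[0,0,-25],"fingers":0.05},{"rot":[0,0,0],"delta_pos":[0,0,-25],"fingers":0.05},{"rot":[0,0,0],"delta_pos":[0,0,-20],"fingers":0.05},{"rot":[0,0,0],"delta_pos":[0,0,-10],"fingers":0.05},{"rot":[0,0,0],"delta_pos":[0,0,-6],"fingers":0.05},{"rot":[0,0,0],"delta_pos":[0,0,-4],"fingers":0.05},{"rot":[0,0,0],"delta_pos":[0,0,-2],"fingers":0.05},{"rot":[0,0,0],"delta_pos":[0,0,0],"fingers":0.05},{"rot":[0,0,0],"delta_pos":[0,0,0],"fingers":0.05}]'
```

```text
clock: 71.87
eef_pos: [529.3, -414.1, 12.7]
ee_rot: [[-1.0, 0.019, 0.001], [0.019, 1.0, -0.001], [-0.001, -0.001, -1.0]]
wrist_force: [0.1, 0.3, -4.0]
grip_width: 0.116
grasp_force: 30.0
```

```bash
python3 -m creep '[{"rot":[0,0,0],"delta_pos":[0,0,-2],"fingers":0.05},{"rot":[0,0,0],"delta_pos":[0,0,-2],"fingers":0.05},{"rot":[0,0,0],"delta_pos":[0,0,-1],"fingers":0.05},{"rot":[0,0,0],"delta_pos":[0,0,-1],"fingers":0.05},{"rot":[0,0,0],"delta_pos":[0,0,0],"fingers":0.05},{"rot":[0,0,0],"delta_pos":[0,0,0],"fingers":0.05}]'
```

```text
clock: 72.37
eef_pos: [529.7, -411.6, 8.5]
ee_rot: [[-1.0, 0.018, 0.002], [0.018, 1.0, 0.003], [-0.002, 0.004, -1.0]]
wrist_force: [-2.7, 7.9, 14.2]
grip_width: 0.119
grasp_force: 30.0
```

```bash
python3 -m creep '[{"rot":[0,0,0],"delta_pos":[0,0,0.5],"fingers":0.35},{"rot":[0,0,0],"delta_pos":[0,0,0],"fingers":0.35},{"rot":[0,0,0],"delta_pos":[0,0,0],"fingers":0.35},{"rot":[0,0,0],"delta_pos":[0,0,5],"fingers":0.4},{"rot":[0,0,0],"delta_pos":[0,0,15],"fingers":0.4},{"rot":[0,0,0],"delta_pos":[0,0,30],"fingers":0.4},{"rot":[0,0,0],"delta_pos":[0,0,35],"fingers":0.4},{"rot":[0,0,0],"delta_pos":[0,0,35],"fingers":0.4},{"rot":[0,0,0],"delta_pos":[-10,20,35],"fingers":0.4},{"rot":[0,0,0],"delta_pos":[-15,30,35],"fingers":0.4},{"rot":[0,0,0],"delta_pos":[-15,30,35],"fingers":0.4},{"rot":[0,0,0],"delta_pos":[-15,30,35],"fingers":0.4},{"rot":[0,0,0],"delta_pos":[-10,15,35],"fingers":0.4},{"rot":[0,0,0],"delta_pos":[0,0,25],"fingers":0.4},{"rot":[0,0,0],"delta_pos":[0,0,0],"fingers":0.4},{"rot":[0,0,0],"delta_pos":[0,0,0],"fingers":0.4},{"rot":[0,0,0],"delta_pos":[0,0,0],"fingers":0.4}]'
python3 look.py w_f1
python3 -m creep '[{"rot":[0,0,0],"delta_pos":[0,-25,0],"fingers":0.4},{"rot":[0,0,0],"delta_pos":[0,-25,0],"fingers":0.4},{"rot":[0,0,0],"delta_pos":[0,-25,0],"fingers":0.4},{"rot":[0,0,0],"delta_pos":[0,-25,0],"fingers":0.4},{"rot":[0,0,0],"delta_pos":[0,0,0],"fingers":0.4},{"rot":[0,0,0],"delta_pos":[0,0,0],"fingers":0.4},{"rot":[0,0,0],"delta_pos":[0,0,0],"fingers":0.4}]'
python3 look.py w_f2
python3 - <<'E'
from rods import *
A,B=load('w_f1'),load('w_f2')
for x,y in zip(rods(A),rods(B)):print([(t[0].round(1),t[1].round(1)) for t in (tri(A,x[i],B,y[i]) for i in(0,1))])
# mat corners
for im in(A,):
    h=cv2.cvtColor(im['color'],cv2.COLOR_RGB2HSV);m=cv2.inRange(h,np.array((100,110,20)),np.array((130,255,255)));c=max(cv2.findContours(m,0,2)[0],key=cv2.contourArea)
    q=cv2.approxPolyDP(cv2.convexHull(c),12,True)[:,0];print([plane(im,*p,2)[:2].round(0).tolist() for p in q])
T0,T=load('top0'),save('top','t_end')
d=cv2.absdiff(T0['color'],T['color']).max(2)
for n,b in(('pod',(278,172,332,244)),('beaker/tape',(270,255,330,285)),('driver',(225,130,245,200)),('meter',(370,138,408,192)),('jar',(303,130,325,158)),('notebook',(55,205,145,290))):print(n,d[b[1]:b[3],b[0]:b[2]].mean().round(1),d[b[1]:b[3],b[0]:b[2]].max())
E
```

```text
clock: 73.78
eef_pos: [469.6, -301.3, 311.5]
ee_rot: [[-1.0, 0.02, 0.0], [0.02, 1.0, 0.0], [-0.0, 0.0, -1.0]]
wrist_force: [0.3, 0.0, -0.4]
grip_width: 0.402
grasp_force: 0.0
[ 469.4 -301.2  310.7] 73.8333
mid [ 478.  -410.6] h [ 582.8 -412.7] len 208.8 yaw -1.2 bal53 [ 531.  -411.7] bal36 [ 514.  -411.3]
mid [ 482.9 -305.2] h [ 589.2 -306.6] len 210.3 yaw -0.7 bal53 [ 535.9 -305.9] bal36 [ 518.9 -305.7]
mid [ 480.  -189.4] h [ 585.6 -191. ] len 209.6 yaw -0.8 bal53 [ 533.  -190.2] bal36 [ 516. -190.]
clock: 74.42
eef_pos: [469.6, -400.4, 309.9]
ee_rot: [[-1.0, 0.019, -0.002], [0.019, 1.0, 0.002], [0.002, 0.002, -1.0]]
wrist_force: [-0.0, 0.8, -0.1]
grip_width: 0.4
grasp_force: 0.0
[ 470.  -400.   310.3] 74.4667
mid [ 477.5 -410.2] h [ 583.2 -412.1] len 209.7 yaw -1.0 bal53 [ 530.5 -411.1] bal36 [ 513.5 -410.8]
mid [ 482.8 -305. ] h [ 588.4 -306.6] len 209.7 yaw -0.8 bal53 [ 535.8 -305.8] bal36 [ 518.8 -305.6]
mid [ 480.2 -189.2] h [ 585.3 -190.6] len 209.1 yaw -0.8 bal53 [ 533.2 -189.9] bal36 [ 516.2 -189.7]
[(array([ 373.8, -408.4,   22.5]), np.float64(0.6)), (array([ 581.7, -412. ,   25.2]), np.float64(0.4))]
[(array([ 378.9, -303.8,   23.6]), np.float64(0.1)), (array([ 588.7, -306.6,   22.2]), np.float64(0.7))]
[(array([ 376.1, -188. ,   22.6]), np.float64(0.2)), (array([ 584.7, -191.4,   23.7]), np.float64(0.3))]
[[298.0, -129.0], [654.0, -114.0], [670.0, -480.0], [314.0, -496.0]]
pod 2.2 55
beaker/tape 1.4 5
driver 1.5 8
meter 1.8 10
jar 1.4 4
notebook 1.4 5
```

All three electrodes lie flat on the mat, with both rod ends at 22–25 mm and well within the outline. The knob is at zero, the bystanders are unmoved and the arm is clear, so I'll hand it in.

```bash
python3 -c "
from station import order
print(order.finish_job())"
```

```text
the job is handed in; nothing more can be done
None
```

Job handed in (no verdict returned): all three electrodes had their burst at the green tick, run twice because one was knocked about 10 mm in its notches, and by my last measurements they lie flat on the mat with the red knob at zero and the other knobs and bystanders unmoved.

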